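# Pack the door-fittings tray

## Robot

A 7-joint arm with a two-finger parallel gripper is mounted at the origin on a cart in front of the work surface, level with it; the furniture and walls round the work are solid. World frame = base frame: x ahead of the robot, y to its left, z up, the work surface at z = 0. Lengths are in m, angles in rad, forces in N, time in s.
With the tool pointing down it reaches from about 0.4 to 0.875 m from the base axis. Payload 4.4 kg.
Tool frame: the origin (TCP) lies on the centre line of the jaws, within the pads' length; the fingertips stand 22 mm ahead of it and the grasp point (between the pads) lies 3 mm ahead of it; y points along the fingers, x is the direction in which the jaws open and shut, and the axes are right-handed (so a half turn about y gives the same grasp; the last joint's range is limited). The gripper opens to 85 mm and grips with 20 to 120 N. Pads are 22 mm wide; open, the fingers measure 114 mm over their backs; the gripper's body (76 mm by 85 mm) begins 54 mm behind the grasp point. The pads swing forward as they close: fully open they stand 13 mm farther back than shut.
Start: joints at [-1.268, 0.628, 0.038, 1.517, -0.027, 0.996, -0.02], TCP at [0.234, 0.606, 0.231] pointing down, gripper open.
Joint ranges: [-3.06, 3.06], [-0.37, 2.12], [-1.25, 1.32], [0.18, 2.47], [-1.1, 4.24], [0.23, 1.98], [-2.94, 2.94]. Speed limits (rad/s): [2.57, 2.57, 3.14, 3.14, 3.14, 3.14, 3.14].

## Interface

Orientations are given as a 3x3 rotation matrix whose columns are the frame's x, y, z axes.
In Python, from bench import manip, eyes, finder gives the robot as it stands.
- The arm moves only by the tool apply_moves, never from a script. Its argument "rows" is one flat list of numbers, 4 for each row, row after row: the shift along the tool's x, y, z in cm, then the turn about the tool's y in degrees. A call has 1 to 20 rows; each row is the pose to reach, as a shift and turn from the pose commanded when the call began, along the tool's axes at that moment; what a row does not reach only later rows make up. A row lasts 1/12 s, in which the tool goes at most 41.7 mm and 7.16 degrees, less where a joint would pass 70% of its speed; a pose out of reach is approached as far as the arm can. A call with a gripper value outside its range is refused whole. "claw" is the gripper command: -1 is shut, 1 is fully open, values between are in proportion, set as the call begins (left out, the last holds). The fingers move at their own pace and stop on an object; "force" is the grip in N (left out, the last holds). Time passes only in rows, so rows that repeat a pose let the fingers close. It gives the time, the measured TCP pose, the force and the opening at its end, in the units of the state.
- manip.observe(): the state, without advancing time (a new reading comes with each control period).
- eyes.read_camera(name): name is "scene" or "top"; returns (picture, depth): 480x640x3 uint8, red, green, blue; 480x640 float32, m along the optical axis (not along the pixel's ray), 0 where there is no reading.
- eyes.calibration(name): a dict with "fx", "fy", "cx", "cy" (pixels), "dist_coeffs" ([k1, k2, p1, p2, k3] as OpenCV has them; the pictures are not rectified), "pose" (4x4, takes a point from camera to world coordinates). Camera axes: x right, y down, z forward; pixel columns grow to the right and rows downward; lengths in m; the calibration is good to about 2 mm. A picture is of the moment at which its call begins. calibration takes no time and is no camera call.
- manip.close_job(): hands the job in, once; it reports no verdict.
Trained networks look in the newest picture that a camera, given by its name, has taken for a name from the list of things; names that differ only in an ending like _2 or _b are one class to them, and where a whole thing is asked for, a point or a joint stands for the part that bears it (a point fixed in the world has none). Each returns a list of dicts, best first, with "p" (0 to 1); they miss things now and then, are a little off and sometimes report something else, mostly with a low value. They report only what shows in the picture. A call takes as long as a camera call. They do not tell look-alikes from the thing itself.
- finder.boxes_of(camera, thing): "extent" ([centre column, centre row, width, height] in pixels, round what is visible of it).
- finder.pinpoint(camera, thing): "at" ([row, column] in pixels: a listed point, or the origin of a listed thing).
The state is a dict: "time": time; "q": joint angles; "qd": joint speeds; "tau": joint torques, N m; "eef_pos": TCP position; "orientation": TCP orientation; "force": force on the tool from outside, world axes, zero at the start; "torque": the same for the moment, N m; "finger_gap": finger opening in m.
Only numpy, scipy, OpenCV 4.12 (cv2) and the standard library are available. Lean on these libraries where they do the work, as an engineer would, in place of code of your own. Each camera call takes 0.05 s, during which the arm holds its last target.

## Task

Pack the fittings tray for a cabinet door. First slide the loose plywood divider straight down between the tray's guides until it sits fully on the tray floor, then lay one cup hinge in each of the two square pockets and the bar pull in the long bay (the other hinges and pulls, far off at the right end of the bench, are not part of this job). Each fitting must end lying flat on the tray floor, the same way up as it lay on the bench.

Things in the scene. Friction and masses are not known exactly. Their poses are not given: they have to be found in the camera images.
- tray: open wooden tray, 206 (x) x 219 (y) x 28 mm, fixed; origin at the centre of its underside, z up. Floor 5 mm thick; walls 4 mm thick, tops 28 mm above the bench. The divider guides run along its x axis, with the long bay on the -y side and two square pockets on the +y side, parted by a fixed cross wall of the same height. Cabinet and jig lever nearby reach 175 mm above the bench.
- tray_guide (a point): middle of the line on the tray floor where the divider belongs, half-way between the two aluminium channels on the end walls; x along that line, z up. The grooves are 13 mm wide and 198 mm apart bottom to bottom, 14 mm deep, open at the top, 42 mm high from the bench; above that their mouths flare to 52 mm so that a divider up to about 6 mm off is led in.
- pocket_1 (a point): centre of the floor of the square pocket at the tray's +x end: clear floor 96 (x) x 115 (y) mm, axes as the tray. The channels stand in the corners next to the divider, 14 mm in x by 6 mm in y.
- pocket_2 (a point): centre of the floor of the square pocket at the tray's -x end, else like pocket_1.
- long_bay (a point): centre of the floor of the long bay: clear floor 198 (x) x 84 (y) mm, axes as the tray; 170 mm long between the channels next to the divider.
- divider_mid (a point): loose divider, a plain plywood panel 186 (x) x 10 (y) x 60 mm (z) with a dark band along its top edge, standing on its long edge on the bench, 0.08 kg. This point is its centre, 30 mm above its lower edge; x along its length, z up. Grip it across its 10 mm, at the middle, near the top edge. Once home its top stands 65 mm above the bench.
- hinge_1_mid (a point): one of two like bright-metal cup hinges, lying flat, 93 x 58 x 17 mm, 0.07 kg: round cup 40 mm across with a 58 mm wide flange, 12 mm high, and a straight arm 52 x 16.5 x 17 mm. Point in the arm, 8 mm above the underside; x along the arm away from the cup, z up. Grip across the arm here. Ends of the hinge: 34 mm along +x, 59 mm along -x; cup centre 39 mm along -x. Either hinge suits either pocket.
- hinge_2_mid (a point): one of two like bright-metal cup hinges, lying flat, 93 x 58 x 17 mm, 0.07 kg: round cup 40 mm across with a 58 mm wide flange, 12 mm high, and a straight arm 52 x 16.5 x 17 mm. Point in the arm, 8 mm above the underside; x along the arm away from the cup, z up. Grip across the arm here. Ends of the hinge: 34 mm along +x, 59 mm along -x; cup centre 39 mm along -x. Either hinge suits either pocket.
- pull_mid (a point): bright-metal bar pull lying flat: a round bar 160 mm long, 12 mm thick, with two 10 mm feet that point sideways (to this point's +y) 30 mm from the bar's axis, 58 mm either side of the middle; 0.06 kg. Point: middle of the bar, on its axis, 6 mm above the underside; x along the bar, z up. Grip across the bar. Feet may lie to either side in the bay.
There are look-alikes about, which are no part of the job. What is shaped like the part that bears hinge_2_mid but pink is not meant.

How it is judged:
On the way:
1. the divider is fully down in its guides while both hinges and the pull are still outside the tray (x of divider_mid in the frame of tray_guide between -0.008 and 0.008 m and y of divider_mid in the frame of tray_guide between -0.004 and 0.004 m and z of divider_mid in the frame of tray_guide between 0.026 and 0.0345 m and angle between divider_mid's own z axis and vertical below 0.1 rad and angle between the x axis of divider_mid and the x axis of tray_guide, either way round below 0.06 rad and horizontal distance between each of hinge_1_mid, hinge_2_mid, pull_mid and tray above 0.14 m), for 0.2 s.
At the end, for the whole second after the job is handed in: Divider upright in both guides, lower edge within 4 mm of the tray floor; one hinge in each square pocket and the pull in the long bay (its middle within 20 mm of the bay's lengthwise), each right way up and flat on the tray floor (within 5 mm, 0.15 rad); all released (x of divider_mid in the frame of tray_guide between -0.008 and 0.008 m and y of divider_mid in the frame of tray_guide between -0.004 and 0.004 m and z of divider_mid in the frame of tray_guide between 0.026 and 0.0345 m and angle between divider_mid's own z axis and vertical below 0.1 rad and angle between the x axis of divider_mid and the x axis of tray_guide, either way round below 0.06 rad and x of pull_mid in the frame of long_bay between -0.02 and 0.02 m and y of pull_mid in the frame of long_bay between -0.04 and 0.04 m and z of pull_mid in the frame of long_bay between 0.002 and 0.0105 m and angle between pull_mid's own z axis and vertical below 0.15 rad and (((x of hinge_1_mid in the frame of pocket_1 between -0.046 and 0.046 m and y of hinge_1_mid in the frame of pocket_1 between -0.055 and 0.055 m and z of hinge_1_mid in the frame of pocket_1 between 0.003 and 0.0135 m and angle between hinge_1_mid's own z axis and vertical below 0.15 rad) and (x of hinge_2_mid in the frame of pocket_2 between -0.046 and 0.046 m and y of hinge_2_mid in the frame of pocket_2 between -0.055 and 0.055 m and z of hinge_2_mid in the frame of pocket_2 between 0.003 and 0.0135 m and angle between hinge_2_mid's own z axis and vertical below 0.15 rad)) or ((x of hinge_1_mid in the frame of pocket_2 between -0.046 and 0.046 m and y of hinge_1_mid in the frame of pocket_2 between -0.055 and 0.055 m and z of hinge_1_mid in the frame of pocket_2 between 0.003 and 0.0135 m and angle between hinge_1_mid's own z axis and vertical below 0.15 rad) and (x of hinge_2_mid in the frame of pocket_1 between -0.046 and 0.046 m and y of hinge_2_mid in the frame of pocket_1 between -0.055 and 0.055 m and z of hinge_2_mid in the frame of pocket_1 between 0.003 and 0.0135 m and angle between hinge_2_mid's own z axis and vertical below 0.15 rad)))); the robot touches nothing.
It also fails if it takes over 122 s, if anything falls off the work surface, if the arm or the gripper's body presses on something with over 40 N, if the wrist force passes 120 N, or if a joint passes its speed limit or range.

## Working session

There is one attempt and no reset: what is moved stays moved. The work goes in short steps, Python scripts to look and compute and a tool call to move; the robot and the scene stay as the last step left them, time stands still between calls to the robot, and variables do not carry over. Pictures are saved under pics/ and viewed, and the job is handed in when it is done.

Besides the shell and the picture viewer there is one more tool, called after "Call:" by a JSON object that holds its "name" and its "arguments". apply_moves: Moves the arm, as the interface text tells. Its arguments: {"type":"object","properties":{"rows":{"type":"array","items":{"type":"number"}},"claw":{"type":"number"},"force":{"type":"number"}},"required":["rows"]}

```bash
mkdir -p pics; ls; cat > h.py <<'E'
import numpy as np, cv2
from bench import manip, eyes, finder
def cal(n):
    c=eyes.calibration(n);K=np.array([[c['fx'],0,c['cx']],[0,c['fy'],c['cy']],[0,0,1.]])
    return K,np.array(c['dist_coeffs'],float),np.array(c['pose'])
def ray(n,u,v):
    K,d,T=cal(n)
    p=cv2.undistortPoints(np.array([[[u,v]]],float),K,d)[0,0]
    return T[:3,3],T[:3,:3]@np.array([p[0],p[1],1.])
def atz(n,u,v,z):
    o,r=ray(n,u,v); return o+r*(z-o[2])/r[2]
def atd(n,u,v,d):
    o,r=ray(n,u,v); return o+r*d
def proj(n,P):
    K,d,T=cal(n);Ti=np.linalg.inv(T)
    return cv2.projectPoints(np.atleast_2d(P).astype(float),cv2.Rodrigues(Ti[:3,:3])[0],Ti[:3,3],K,d)[0][:,0]
def snap(n,f):
    im,d=eyes.read_camera(n); cv2.imwrite('pics/'+f+'.png',im[:,:,::-1]); np.savez('/tmp/'+f,im=im,d=d); return im,d
E
python3 - <<'E'
from h import *
for n in('scene','top'):
    snap(n,n+'0'); K,d,T=cal(n); print(n,K[0,0],T.round(3).tolist(),d)
    for t in('tray','tray_guide','pocket_1','long_bay','divider_mid','hinge_1_mid','pull_mid'):
        print(t,[(round(r['p'],2),np.round(r['at']).tolist()) for r in finder.pinpoint(n,t)][:8])
s=manip.observe();print(s)
E
```

```text
pics
scene 438.55941932470387 [[0.852, -0.38, 0.36, 0.171], [-0.523, -0.605, 0.6, -0.677], [-0.01, -0.7, -0.714, 0.785], [0.0, 0.0, 0.0, 1.0]] [-0.05363201  0.          0.          0.          0.        ]
tray [(0.81, [259.0, 346.0])]
tray_guide [(0.82, [265.0, 347.0])]
pocket_1 [(0.96, [258.0, 317.0]), (0.77, [241.0, 348.0]), (0.58, [266.0, 351.0])]
long_bay [(0.91, [276.0, 368.0])]
divider_mid [(0.58, [393.0, 377.0])]
hinge_1_mid [(0.71, [182.0, 215.0])]
pull_mid [(0.81, [213.0, 240.0])]
top 596.3106312622049 [[0.016, -0.985, 0.17, 0.281], [-1.0, -0.017, -0.005, -0.094], [0.008, -0.17, -0.985, 1.409], [0.0, 0.0, 0.0, 1.0]] [-0.07918765  0.          0.          0.          0.        ]
tray [(0.93, [218.0, 318.0])]
tray_guide [(0.81, [214.0, 326.0])]
pocket_1 [(0.64, [238.0, 302.0]), (0.57, [201.0, 294.0]), (0.4, [279.0, 452.0])]
long_bay [(0.58, [211.0, 343.0])]
divider_mid [(0.93, [278.0, 452.0]), (0.6, [218.0, 319.0])]
hinge_1_mid [(0.73, [278.0, 128.0]), (0.59, [237.0, 303.0])]
pull_mid [(0.59, [275.0, 203.0])]
{'time': 0.8, 'q': array([-1.26780791,  0.6283288 ,  0.03849367,  1.51737872, -0.02700788,
        0.99628973, -0.02002664]), 'qd': array([-0.00148259, -0.00293193, -0.00140901,  0.00090665,  0.00071286,
        0.00100381,  0.00066557]), 'tau': array([-1.19726494e-03, -5.63206244e+01,  1.22550230e+00, -1.93770683e+01,
        1.08722242e-02,  1.42787849e-03,  1.00869167e-05]), 'eef_pos': array([0.23429677, 0.60634347, 0.23126631]), 'orientation': array([[ 3.60532518e-01, -8.44616442e-06, -9.32746645e-01],
       [ 9.32746638e-01,  1.23747009e-04,  3.60532514e-01],
       [ 1.12379491e-04, -9.99999992e-01,  5.24929523e-05]]), 'force': array([-0.00523839,  0.57766693, -0.50046692]), 'torque': array([ 0.0327489 ,  0.0097022 , -0.02188604]), 'finger_gap': 0.08540865235845985}
```

View pics/scene0.png

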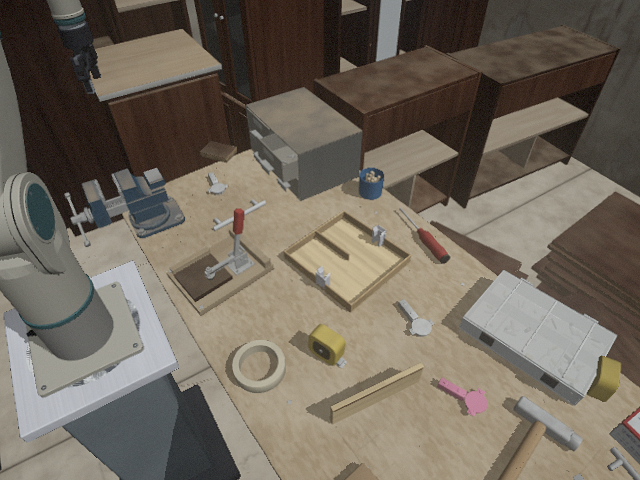

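View pics/top0.png

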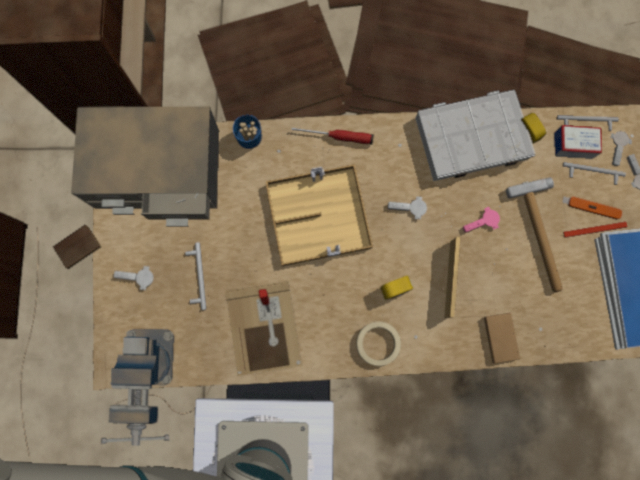

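Scene view: the tray is at (347,260), the divider at (378,392), the pull at (240,213), and the hinges at (216,183) and (414,318). The pink look-alike is at (463,395). In the top view the matching hinges are at (133,277) and (407,208), and the far spares are at x>560. Next I'll measure using depth.

```bash
cat >> h.py <<'E'
def cloud(n,d):
    K,dc,T=cal(n); H,W=d.shape
    u,v=np.meshgrid(np.arange(W),np.arange(H))
    p=cv2.undistortPoints(np.stack([u,v],-1).reshape(-1,1,2).astype(float),K,dc).reshape(H,W,2)
    P=np.dstack([p*d[...,None],d]); return P@T[:3,:3].T+T[:3,3]
E
python3 - <<'E'
from h import *
z=np.load('/tmp/top0.npz');im,d=z['im'],z['d']
P=cloud('top',d); Z=P[...,2]
print('bench z',np.median(Z[300:340,500:540]*1000), np.median(Z[230:260,100:200])*1000)
def rep(nm,c0,c1,r0,r1,zl,zh):
    s=np.zeros(Z.shape,bool);s[r0:r1,c0:c1]=1
    m=s&(Z>zl)&(Z<zh); q=P[m]; c,sz,a=cv2.minAreaRect((q[:,:2]*1000).astype(np.float32)); print(nm,m.sum(),np.round(c,1),np.round(sz,1),round(a,1),'z',np.percentile(q[:,2],[5,50,95]).round(4),'mean',q[:,:2].mean(0).round(4))
rep('divider',435,475,225,330,.045,.075)
rep('hingeL',105,165,255,300,.006,.03)
rep('hingeR',380,435,190,225,.006,.03)
rep('pull',175,215,235,315,.006,.03)
rep('tray',258,380,158,275,.018,.034)
rep('chA',300,330,160,190,.036,.08)
rep('chB',320,350,238,262,.036,.08)
for n,(r0,r1,c0,c1) in dict(a=(160,280,90,220),b=(150,280,255,385),c=(180,340,370,510)).items():
    cr=im[r0:r1,c0:c1,::-1]; k=min(800/(c1-c0),600/(r1-r0)); cv2.imwrite(f'pics/c_{n}.png',cv2.resize(cr,None,fx=k,fy=k,interpolation=cv2.INTER_CUBIC)); print(n,k)
E
```

```text
bench z 1.1929477173644454 -0.9616424593271722
divider 465 [ 435.9 -433.9] [ 13.7 183.3] 84.3 z [0.0479 0.0587 0.0643] mean [ 0.4349 -0.4323]
hingeL 433 [426.2 315. ] [102.4 145.7] 1.0 z [0.0068 0.0128 0.0185] mean [0.4271 0.3056]
hingeR 439 [ 605.4 -337.6] [ 73.3 117.7] 9.6 z [0.007  0.0128 0.0191] mean [ 0.6074 -0.34  ]
pull 412 [441.2 170.3] [179.  86.] 2.4 z [0.0064 0.0097 0.0145] mean [0.4328 0.1612]
tray 838 [ 584.1 -120.7] [208.3 219.3] 12.3 z [0.0196 0.0265 0.0317] mean [ 0.5851 -0.1153]
chA 87 [ 680.1 -115.6] [20.9 29.1] 11.4 z [0.0394 0.046  0.0523] mean [ 0.6814 -0.1161]
chB 75 [ 493.3 -156.2] [20.4 29.4] 11.7 z [0.0389 0.0476 0.0531] mean [ 0.4932 -0.1565]
a 5.0
b 4.615384615384615
c 3.75
```

```bash
python3 - <<'E'
from h import *
z=np.load('/tmp/scene0.npz');im,d=z['im'],z['d']
for n,(r0,r1,c0,c1) in dict(sd=(360,430,320,440),st=(200,310,270,420)).items():
    cr=im[r0:r1,c0:c1,::-1]; k=min(800/(c1-c0),600/(r1-r0)); cv2.imwrite(f'pics/c_{n}.png',cv2.resize(cr,None,fx=k,fy=k,interpolation=cv2.INTER_CUBIC))
E
```

```text
(no output)
```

View pics/c_a.png

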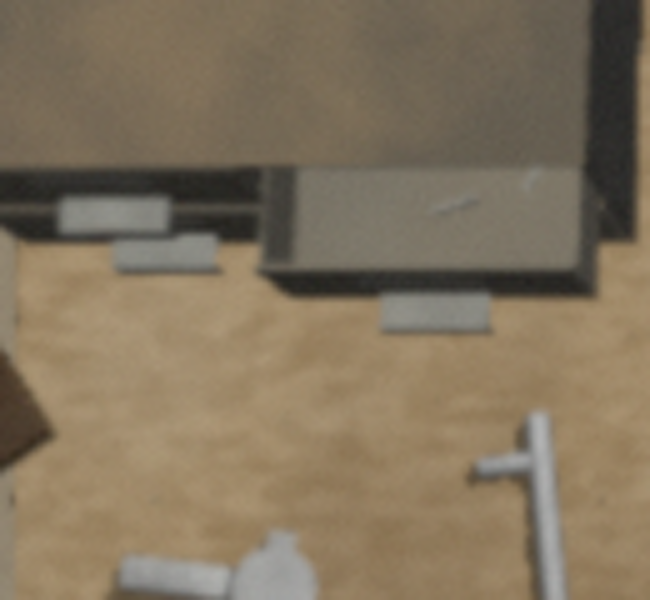

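View pics/c_b.png

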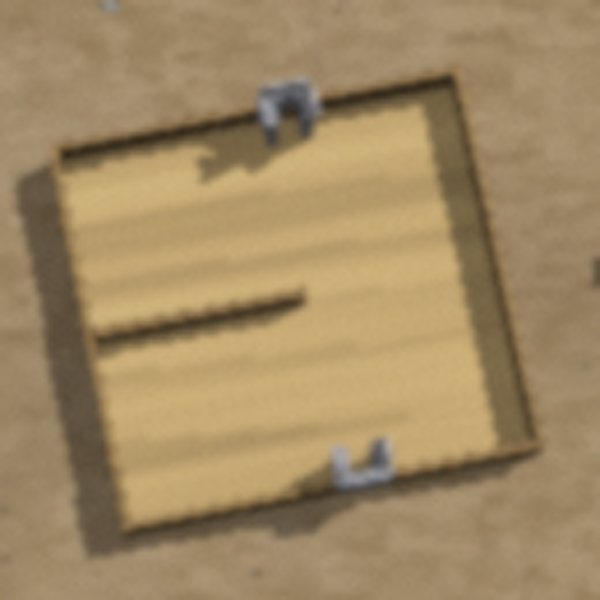

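View pics/c_c.png

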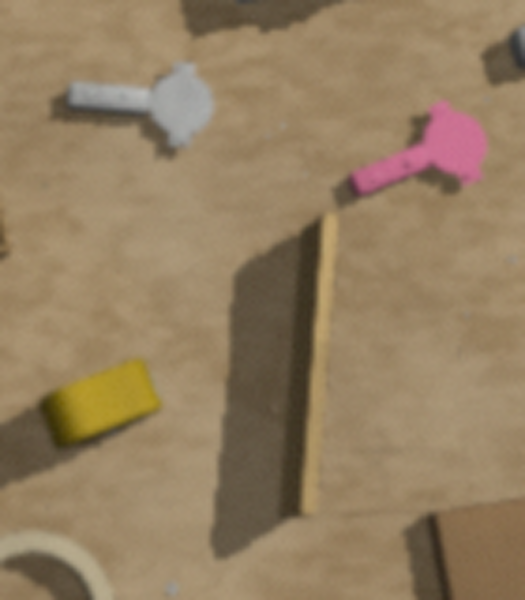

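View pics/c_sd.png

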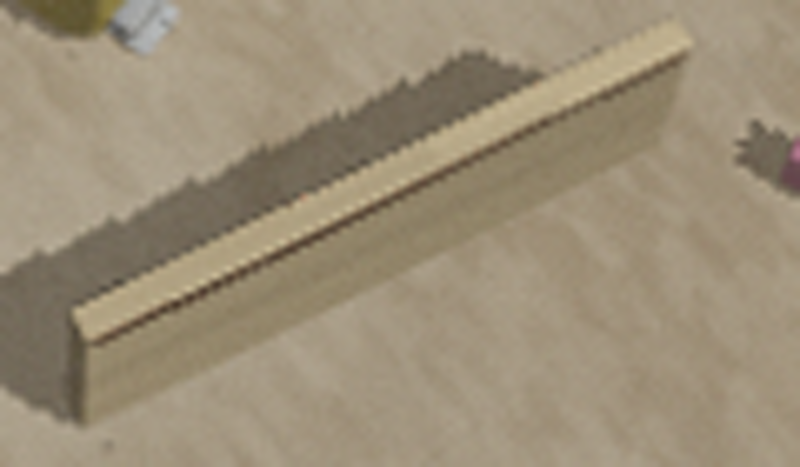

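The channels at crop (290,110) and (362,465) confirm the tray frame: yaw is about 12.3° and the pockets are on the left (+y). The silver hinge at (407,208) is real and the pink one at (485,222) is the decoy. The divider's dark band is at the top. Next I'll refine the poses and cross-check with the scene camera.

```bash
cat >> h.py <<'E'
def greymask(im,box,S=45,V=120):
    hsv=cv2.cvtColor(im,cv2.COLOR_RGB2HSV); c0,c1,r0,r1=box
    m=np.zeros(im.shape[:2],np.uint8); m[r0:r1,c0:c1]=((hsv[...,1]<S)&(hsv[...,2]>V))[r0:r1,c0:c1]
    n,l,st,_=cv2.connectedComponentsWithStats(m,connectivity=8)
    k=1+np.argmax(st[1:,4]); return l==k
def onplane(n,m,z):
    v,u=np.nonzero(m); return np.array([atz(n,a,b,z)[:2] for a,b in zip(u,v)])
E
python3 - <<'E'
from h import *
A={n:np.load(f'/tmp/{n}0.npz') for n in('top','scene')}
B={'top':dict(hL=(105,165,255,300),hR=(380,435,190,225),pull=(175,215,235,315)),
'scene':dict(hL=(203,232,170,198),hR=(392,436,295,340),pull=(208,270,195,233))}
for n in B:
  im,d=A[n]['im'],A[n]['d']; P=cloud(n,d)
  for k,b in B[n].items():
    m=greymask(im,b); q=onplane(n,m,.012 if k[0]=='h' else .008)*1000
    c,s,a=cv2.minAreaRect(q.astype(np.float32)); print(n,k,m.sum(),np.round(c,1),np.round(s,1),round(a,1),'mean',q.mean(0).round(1))
  if n=='scene':
    Z=P[...,2]
    def rep(nm,c0,c1,r0,r1,zl,zh):
        s=np.zeros(Z.shape,bool);s[r0:r1,c0:c1]=1
        m=s&(Z>zl)&(Z<zh); q=P[m]; c,sz,a=cv2.minAreaRect((q[:,:2]*1000).astype(np.float32)); print(nm,m.sum(),np.round(c,1),np.round(sz,1),round(a,1),'z',np.percentile(q[:,2],[5,50,95]).round(4),'mean',q[:,:2].mean(0).round(4))
    rep('divider',325,430,360,425,.054,.075)
    rep('tray',275,415,205,312,.020,.034)
    rep('chA',365,390,222,250,.034,.08);rep('chB',310,335,260,290,.034,.08)
E
```

```text
top hL 419 [436.2 312.6] [92.6 53.6] 67.0 mean [427.9 304.8]
top hR 392 [ 601.6 -336.2] [52.4 89.5] 11.8 mean [ 608.4 -345.1]
top pull 366 [432.4 169.6] [160.6  36.7] 8.1 mean [434.2 160.1]
scene hL 216 [439.1 316. ] [104.1  53.3] 68.5 mean [431.8 307.4]
scene hR 495 [ 605.8 -332.5] [56.1 94.7] 10.7 mean [ 612.7 -343.1]
scene pull 141 [482.6 165.3] [70.6 44.7] 41.2 mean [484.4 169.4]
divider 710 [ 439.  -431.7] [ 12.1 187.9] 84.2 z [0.056  0.0607 0.0631] mean [ 0.4358 -0.4324]
tray 1251 [ 591.2 -111.6] [311.6 298.6] 53.4 z [0.0206 0.0272 0.0315] mean [ 0.5835 -0.118 ]
chA 124 [ 682.9 -113. ] [24.4 30. ] 15.0 z [0.0357 0.0454 0.0531] mean [ 0.6833 -0.1124]
chB 118 [ 496.6 -152.5] [21.8 30.2] 13.4 z [0.035  0.0439 0.0532] mean [ 0.4958 -0.1529]
```

```bash
cat >> h.py <<'E'
from scipy.optimize import differential_evolution
def hin(p):
    x,y=p[:,0],p[:,1]
    return ((x>-25)&(x<34)&(abs(y)<8.25))|((x+39)**2+y**2<400)|((abs(x+39)<6)&(abs(y)<29))
def pin(p):
    x,y=p[:,0],p[:,1]
    return ((abs(x)<80)&(abs(y)<6))|((abs(abs(x)-58)<5)&(y>0)&(y<30))
def fit(n,im,box,ins,z,bounds):
    m=greymask(im,box); c0,c1,r0,r1=box
    u,v=np.meshgrid(np.arange(c0,c1),np.arange(r0,r1))
    K,dc,T=cal(n); p=cv2.undistortPoints(np.stack([u,v],-1).reshape(-1,1,2).astype(float),K,dc).reshape(-1,2)
    r=np.c_[p,np.ones(len(p))]@T[:3,:3].T; q=(T[:3,3]+r*((z-T[2,3])/r[:,2])[:,None])[:,:2]*1000
    mm=m[r0:r1,c0:c1].ravel()
    def f(t):
        c,s=np.cos(t[2]),np.sin(t[2]); e=(q-t[:2])@np.array([[c,-s],[s,c]])
        i=ins(e); return -(i&mm).sum()/max(1,(i|mm).sum())
    b=[(q[mm].mean(0)[k]-60,q[mm].mean(0)[k]+60) for k in(0,1)]+[bounds]
    R=differential_evolution(f,b,seed=1,popsize=30,maxiter=150,tol=1e-6); return R.x,-R.fun
E
python3 - <<'E'
from h import *
A={n:np.load(f'/tmp/{n}0.npz') for n in('top','scene')}
B={'top':dict(hL=(105,165,255,300),hR=(380,435,190,225),pull=(175,215,235,315)),
'scene':dict(hL=(203,232,170,198),hR=(392,436,295,340),pull=(208,270,195,233))}
for n in B:
  for k,b in B[n].items():
    x,s=fit(n,A[n]['im'],b,hin if k[0]=='h' else pin,.012 if k[0]=='h' else .008,(.5,2.6) if k[0]=='h' else (-.5,.5)); print(n,k,x[:2].round(1),np.degrees(x[2]).round(1),round(s,2))
s=manip.observe(); print(s['q'].round(2))
E
```

```text
top hL [430.4 328.3] 83.3 0.92
top hR [ 610.8 -321.9] 85.4 0.92
top pull [434.7 157.2] 7.8 0.85
scene hL [434.4 329.9] 82.4 0.84
scene hR [ 615.7 -319.3] 85.0 0.9
scene pull [524.3 172.3] 11.6 0.51
[-1.27  0.63  0.04  1.52 -0.03  1.   -0.02]
```

```bash
cat > mv.py <<'E'
# usage: mv.py x y z yaw_deg  -> tool shift cm, turn deg
import sys,numpy as np
from bench import manip
s=manip.observe(); R=s['orientation']; t=np.array(list(map(float,sys.argv[1:4])))
d=R.T@(t-s['eef_pos'])*100; y0=np.degrees(np.arctan2(R[1,0],R[0,0])); dy=float(sys.argv[4])-y0
print('t',round(s['time'],2),'pos',s['eef_pos'].round(4),'yaw',y0.round(2),'gap',round(s['finger_gap'],4),'F',s['force'].round(1),'q',s['q'].round(2))
print('shift',d.round(2),'turn',round(-dy,2))
E
python3 mv.py 0.5 0.05 0.26 84.3
```

```text
t 0.8 pos [0.2343 0.6063 0.2313] yaw 68.87 gap 0.0854 F [-0.   0.6 -0.5] q [-1.27  0.63  0.04  1.52 -0.03  1.   -0.02]
shift [-42.31  -2.88 -44.84] turn -15.43
```

Call:
{"name": "apply_moves", "arguments": {"rows": [-2,-0.5,-2,0,-5,-2,-5,0,-42.3,-2.9,-44.8,-15.4,-42.3,-2.9,-44.8,-15.4,-42.3,-2.9,-44.8,-15.4,-42.3,-2.9,-44.8,-15.4,-42.3,-2.9,-44.8,-15.4,-42.3,-2.9,-44.8,-15.4,-42.3,-2.9,-44.8,-15.4,-42.3,-2.9,-44.8,-15.4,-42.3,-2.9,-44.8,-15.4,-42.3,-2.9,-44.8,-15.4,-42.3,-2.9,-44.8,-15.4,-42.3,-2.9,-44.8,-15.4,-42.3,-2.9,-44.8,-15.4,-42.3,-2.9,-44.8,-15.4,-42.3,-2.9,-44.8,-15.4,-42.3,-2.9,-44.8,-15.4,-42.3,-2.9,-44.8,-15.4]}}

```text
time: 2.38
eef_pos: [0.499, 0.0521, 0.2601]
orientation: [[0.097, -0.001, -0.995], [0.995, 0.001, 0.097], [0.001, -1.0, 0.001]]
force: [-0.3, 0.7, 0.1]
finger_gap: 0.0855
```

```bash
python3 mv.py 0.4374 -0.4328 0.20 84.3
```

```text
t 2.38 pos [0.499  0.0521 0.2601] yaw 84.41 gap 0.0855 F [-0.3  0.7  0.1] q [-0.2   0.38  0.06  1.89 -0.03  0.87  1.34]
shift [-48.86   5.96   1.4 ] turn 0.11
```

Call:
{"name": "apply_moves", "arguments": {"rows": [-3,0,0,0,-7,0,0,0,-48.9,6,1.4,0,-48.9,6,1.4,0,-48.9,6,1.4,0,-48.9,6,1.4,0,-48.9,6,1.4,0,-48.9,6,1.4,0,-48.9,6,1.4,0,-48.9,6,1.4,0,-48.9,6,1.4,0,-48.9,6,1.4,0,-48.9,6,1.4,0,-48.9,6,1.4,0,-48.9,6,1.4,0,-48.9,6,1.4,0,-48.9,6,1.4,0,-48.9,6,1.4,0,-48.9,6,1.4,0,-48.9,6,1.4,0]}}

```text
time: 4.05
eef_pos: [0.4374, -0.4342, 0.2005]
orientation: [[0.099, 0.0, -0.995], [0.995, -0.0, 0.099], [-0.0, -1.0, -0.0]]
force: [-0.4, -0.1, -0.6]
finger_gap: 0.0856
```

```bash
python3 mv.py 0.4374 -0.4328 0.054 84.3
```

```text
t 4.05 pos [ 0.4374 -0.4342  0.2005] yaw 84.34 gap 0.0856 F [-0.4 -0.1 -0.6] q [ 0.67  0.61  0.1   1.65 -0.08  0.88  2.28]
shift [ 0.14 14.65  0.02] turn 0.04
```

Call:
{"name": "apply_moves", "arguments": {"rows": [0.1,3,0,0,0.1,6,0,0,0.1,9,0,0,0.1,11,0,0,0.1,13,0,0,0.1,14,0,0,0.1,14.6,0,0,0.1,14.6,0,0,0.1,14.6,0,0], "claw": 0.2, "force": 40}}

```text
time: 4.8
eef_pos: [0.4375, -0.4343, 0.0549]
orientation: [[0.1, 0.001, -0.995], [0.995, -0.001, 0.1], [-0.001, -1.0, -0.001]]
force: [0.1, 0.9, 1.1]
finger_gap: 0.0511
```

Call:
{"name": "apply_moves", "arguments": {"rows": [0,0,0,0,0,0,0,0,0,0,0,0,0,0,0,0,0,0,0,0,0,0,0,0,0,0,0,0,0,0,0,0], "claw": -1, "force": 40}}

```text
time: 5.47
eef_pos: [0.4374, -0.4343, 0.0552]
orientation: [[0.1, 0.001, -0.995], [0.995, -0.001, 0.1], [-0.001, -1.0, -0.001]]
force: [-0.3, 1.5, 6.7]
finger_gap: 0.0084
```

Call:
{"name": "apply_moves", "arguments": {"rows": [0,-1,0,0,0,-3,0,0,0,-6,0,0,0,-9,0,0,0,-12,0,0,0,-15,0,0,0,-18,0,0,0,-20,0,0,0,-20.5,0,0,0,-20.5,0,0]}}

```text
time: 6.3
eef_pos: [0.4375, -0.4345, 0.2611]
orientation: [[0.1, 0.003, -0.995], [0.995, -0.002, 0.1], [-0.002, -1.0, -0.003]]
force: [-0.8, 0.2, -0.1]
finger_gap: 0.008
```

```bash
python3 mv.py 0.588 -0.1345 0.26 102.3; python3 - <<'E'
from h import *
im,d=snap('scene','s1')
c=im[150:460,230:600,::-1]; cv2.imwrite('pics/s1c.png',cv2.resize(c,None,fx=1.9,fy=1.9))
E
```

```text
t 6.3 pos [ 0.4375 -0.4345  0.2611] yaw 84.27 gap 0.008 F [-0.8  0.2 -0.1] q [ 0.67  0.55  0.11  1.59 -0.07  1.01  2.27]
shift [ 31.35   0.08 -11.98] turn -18.03
```

View pics/s1c.png

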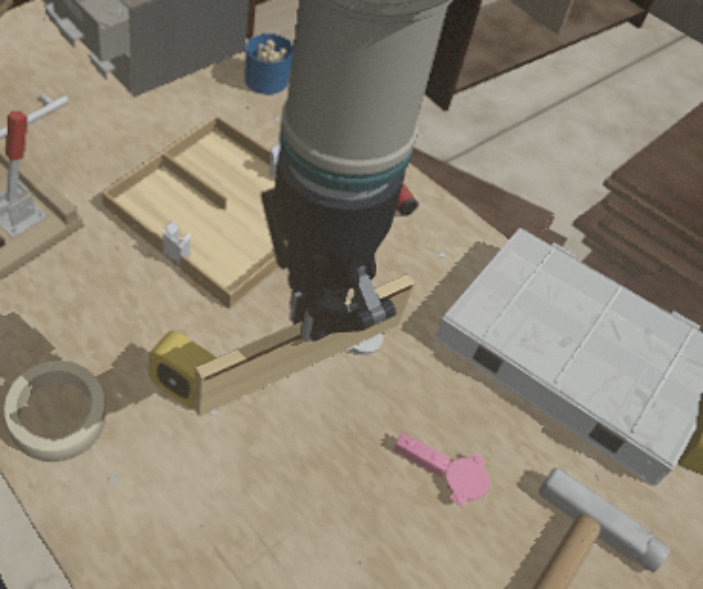

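Call:
{"name": "apply_moves", "arguments": {"rows": [2,0,-1,0,6,0,-3,-3,10,0,-5,-7,14,0,-6.5,-11,18,0,-8,-14,22,0,-9.5,-18,26,0,-11,-18,29,0,-11.8,-18,31,0,-12,-18,31.3,0,-12,-18,31.3,0,-12,-18,31.3,0,-12,-18,31.3,0,-12,-18]}}

```text
time: 7.43
eef_pos: [0.5866, -0.1367, 0.2583]
orientation: [[-0.21, -0.002, -0.978], [0.978, -0.001, -0.21], [-0.001, -1.0, 0.002]]
force: [-0.2, -0.5, -0.9]
finger_gap: 0.008
```

```bash
python3 mv.py 0.588 -0.1345 0.13 102.3
```

```text
t 7.43 pos [ 0.5866 -0.1367  0.2583] yaw 102.1 gap 0.008 F [-0.2 -0.5 -0.9] q [ 0.17  0.53  0.01  1.62 -0.01  0.99  1.97]
shift [ 0.19 12.82 -0.22] turn -0.2
```

Call:
{"name": "apply_moves", "arguments": {"rows": [0,1,0,0,0.1,3,-0.1,0,0.2,6,-0.2,0,0.2,8.5,-0.2,0,0.2,11,-0.2,0,0.2,12,-0.2,0,0.2,12.3,-0.2,0,0.2,12.3,-0.2,0,0.2,12.3,-0.2,0,0.2,12.3,-0.2,0]}}

```text
time: 8.27
eef_pos: [0.5903, -0.1326, 0.1377]
orientation: [[-0.212, 0.003, -0.977], [0.977, -0.001, -0.212], [-0.001, -1.0, -0.003]]
force: [1.1, -0.1, -0.7]
finger_gap: 0.0083
```

```bash
python3 mv.py 0.588 -0.1345 0.13 102.3; python3 - <<'E'
from h import *
for n,b in(('scene',(150,350,250,450)),('top',(140,290,250,400))):
    im,d=snap(n,n+'2'); r0,r1,c0,c1=b
    c=im[r0:r1,c0:c1,::-1]; cv2.imwrite(f'pics/{n}2c.png',cv2.resize(c,None,fx=600/(r1-r0),fy=600/(r1-r0),interpolation=cv2.INTER_CUBIC))
E
```

```text
t 8.27 pos [ 0.5903 -0.1326  0.1377] yaw 102.25 gap 0.0083 F [ 1.1 -0.1 -0.7] q [ 0.17  0.67  0.01  1.74 -0.    0.72  1.96]
shift [-0.14  0.77  0.27] turn -0.05
```

View pics/scene2c.png

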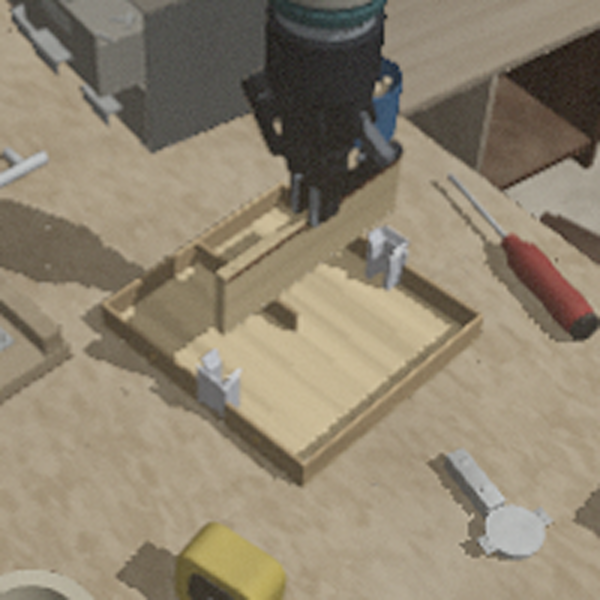

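View pics/top2c.png

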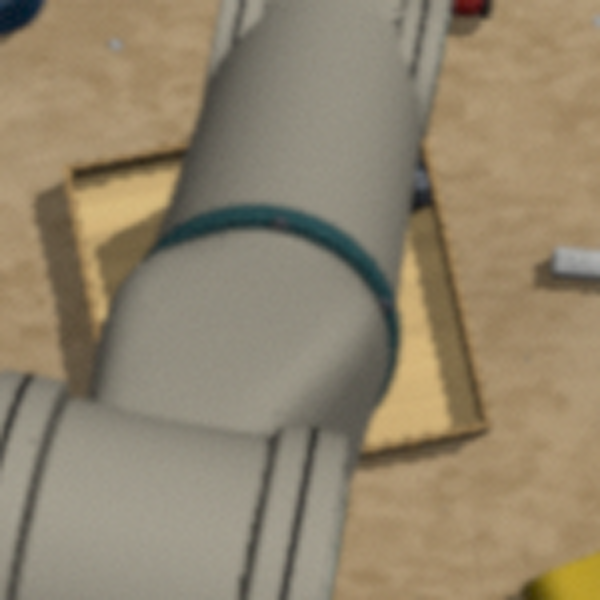

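```bash
python3 - <<'E'
from h import *
z=np.load('/tmp/scene2.npz');im,d=z['im'],z['d'];P=cloud('scene',d);Z=P[...,2]
# ideal box at robot pose: predicted silhouettes
s=manip.observe();p=s['eef_pos'];yaw=np.radians(102.25-90)
c=np.array([np.cos(yaw),np.sin(yaw)]);n=np.array([-c[1],c[0]])
s0=np.zeros(Z.shape,bool);s0[200:265,318:385]=1
loc=np.stack([(P[...,:2]-p[:2])@c,(P[...,:2]-p[:2])@n],-1)*1000
m=s0&(Z>.088)&(Z<.136)&(abs(loc[...,1])<14)&(abs(loc[...,0])<92)
q=np.c_[loc[m],Z[m]*1000]; A=np.c_[q[:,0],q[:,2]-110,np.ones(len(q))]
k,*_=np.linalg.lstsq(A,q[:,1],rcond=None); print(len(q),'face y = %.4f x + %.4f dz + %.2f (expect -5)'%tuple(k))
m=s0&(Z>.139)&(Z<.150)&(abs(loc[...,1])<14); t=np.c_[loc[m],Z[m]*1000]; print('top',len(t),t.mean(0),t.min(0),t.max(0))
A=np.c_[t[:,0],np.ones(len(t))];print('top z slope',np.linalg.lstsq(A,t[:,2],rcond=None)[0],'y slope',np.linalg.lstsq(A,t[:,1],rcond=None)[0])
m=s0&(Z>.09)&(Z<.15)&(abs(loc[...,1])<14); print('x range',np.percentile(loc[m][:,0],[0,.5,99.5,100]))
for nm,b in dict(chA=(365,395,222,250),chB=(310,335,260,290)).items():
    s1=np.zeros(Z.shape,bool);s1[b[2]:b[3],b[0]:b[1]]=1
    m=s1&(Z>.033)&(Z<.07)&(abs(loc[...,1])<30); r=loc[m];print(nm,m.sum(),cv2.minAreaRect(r.astype(np.float32)),r.min(0),r.max(0),Z[m].max())
E
```

```text
861 face y = -0.0063 x + -0.0186 dz + -2.45 (expect -5)
top 238 [-34.44107947  -0.53801636 143.54130022] [-92.09848036 -13.66863459 139.00581187] [ 90.13912323  10.86656805 149.85938394]
top z slope [-4.97592241e-03  1.43369924e+02] y slope [-0.02024618 -1.23531662]
x range [-92.79543076 -92.21432964  92.21555998  95.40559943]
chA 130 ((95.69186401367188, -0.7156476974487305), (22.01511001586914, 29.311702728271484), 1.55180025100708) [ 84.46753077 -15.2177234 ] [106.9419913   13.98463199] 0.055594036878943154
chB 122 ((-95.26315307617188, 0.4419994354248047), (30.873416900634766, 20.359102249145508), 87.91569519042969) [-105.42092914  -14.8582842 ] [-84.7280508  16.0822081] 0.05539872823725378
```

The divider face sits about 2 mm to +n of the channel line, so I'll shift it -2 mm along tool x and lower it gradually.

Call:
{"name": "apply_moves", "arguments": {"rows": [-0.1,0,0,0,-0.2,0.5,0,0,-0.2,1,0,0,-0.2,1.5,0,0,-0.2,2,0,0,-0.2,2.5,0,0,-0.2,3,0,0,-0.2,3.5,0,0,-0.2,4,0,0,-0.2,4.5,0,0,-0.2,4.5,0,0]}}

```text
time: 9.28
eef_pos: [0.5889, -0.1339, 0.09]
orientation: [[-0.212, -0.002, -0.977], [0.977, 0.0, -0.212], [0.001, -1.0, 0.002]]
force: [0.1, 0.0, 0.0]
finger_gap: 0.0083
```

```bash
python3 mv.py 0.588 -0.1345 0.06 102.3; python3 - <<'E'
from h import *
for n,b in(('scene',(200,310,270,420)),):
    im,d=snap(n,n+'3'); r0,r1,c0,c1=b
    c=im[r0:r1,c0:c1,::-1]; cv2.imwrite(f'pics/{n}3c.png',cv2.resize(c,None,fx=5,fy=5,interpolation=cv2.INTER_CUBIC))
E
```

```text
t 9.28 pos [ 0.5889 -0.1339  0.09  ] yaw 102.27 gap 0.0083 F [0.1 0.  0. ] q [ 0.18  0.74  0.    1.77 -0.    0.63  1.97]
shift [-0.04  3.    0.1 ] turn -0.03
```

View pics/scene3c.png

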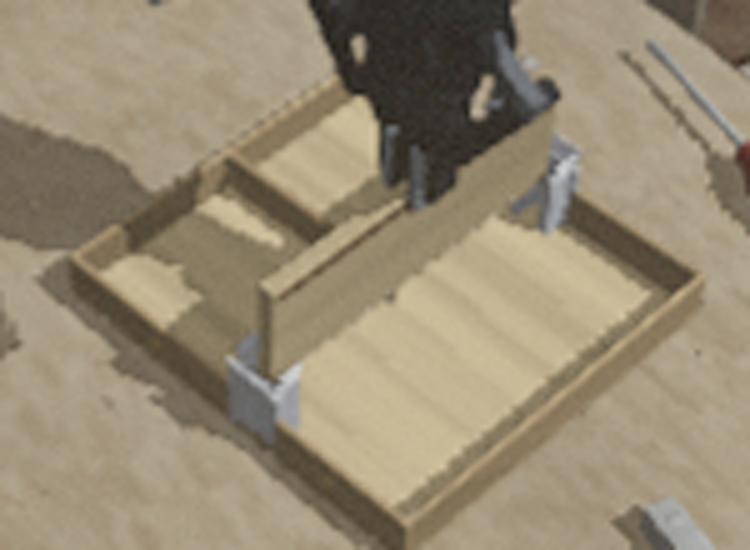

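The divider's lower edge is inside both channels, at crop (270,375) and (550,200), with no contact force. I'll continue down.

Call:
{"name": "apply_moves", "arguments": {"rows": [0,0.5,0,0,0,1,0,0,0,1.5,0,0,0,2,0,0,0,2.4,0,0,0,2.7,0,0,0,2.9,0,0,0,3,0,0,0,3,0,0,0,3,0,0]}}

```text
time: 10.17
eef_pos: [0.5897, -0.1341, 0.0613]
orientation: [[-0.212, 0.0, -0.977], [0.977, -0.0, -0.212], [-0.0, -1.0, -0.0]]
force: [0.3, -0.3, -0.6]
finger_gap: 0.0081
```

Call:
{"name": "apply_moves", "arguments": {"rows": [0,0.1,0,0,0,0.2,0,0,0,0.3,0,0,0,0.3,0,0]}}

```text
time: 10.5
eef_pos: [0.59, -0.1344, 0.0602]
orientation: [[-0.212, 0.001, -0.977], [0.977, -0.0, -0.212], [-0.001, -1.0, -0.001]]
force: [-3.4, 0.6, 12.9]
finger_gap: 0.0083
```

Call:
{"name": "apply_moves", "arguments": {"rows": [0,-0.2,0,0,0,-0.2,0,0,0,-0.2,0,0,0,-0.2,0,0,0,-0.2,0,0,0,-0.2,0,0], "claw": 0.1}}

```text
time: 11.0
eef_pos: [0.5895, -0.134, 0.0599]
orientation: [[-0.213, -0.0, -0.977], [0.977, 0.0, -0.213], [0.0, -1.0, 0.0]]
force: [0.5, 0.5, 0.1]
finger_gap: 0.047
```

Call:
{"name": "apply_moves", "arguments": {"rows": [0,-1,0,0,0,-3,0,0,0,-6,0,0,0,-9,0,0,0,-12,0,0,0,-15,0,0,0,-18,0,0,0,-19,0,0,0,-19,0,0]}}

```text
time: 11.75
eef_pos: [0.5915, -0.1344, 0.254]
orientation: [[-0.212, 0.007, -0.977], [0.977, -0.001, -0.212], [-0.003, -1.0, -0.006]]
force: [0.4, -0.4, 1.1]
finger_gap: 0.0468
```

```bash
python3 mv.py 0.613 -0.3205 0.12 175.2; python3 mv.py 0.613 -0.3205 0.12 -4.8; python3 - <<'E'
from h import *
for n,b in(('scene',(200,310,270,420)),):
    im,d=snap(n,n+'4'); r0,r1,c0,c1=b
    c=im[r0:r1,c0:c1,::-1]; cv2.imwrite(f'pics/{n}4c.png',cv2.resize(c,None,fx=5,fy=5,interpolation=cv2.INTER_CUBIC))
E
```

```text
t 11.75 pos [ 0.5915 -0.1344  0.254 ] yaw 102.26 gap 0.0468 F [ 0.4 -0.4  1.1] q [ 0.17  0.54  0.01  1.62 -0.01  0.97  1.97]
shift [-18.6   13.44   1.94] turn -72.94
t 11.75 pos [ 0.5915 -0.1344  0.254 ] yaw 102.26 gap 0.0468 F [ 0.4 -0.4  1.1] q [ 0.17  0.54  0.01  1.62 -0.01  0.97  1.97]
shift [-18.6   13.44   1.94] turn 107.06
```

View pics/scene4c.png

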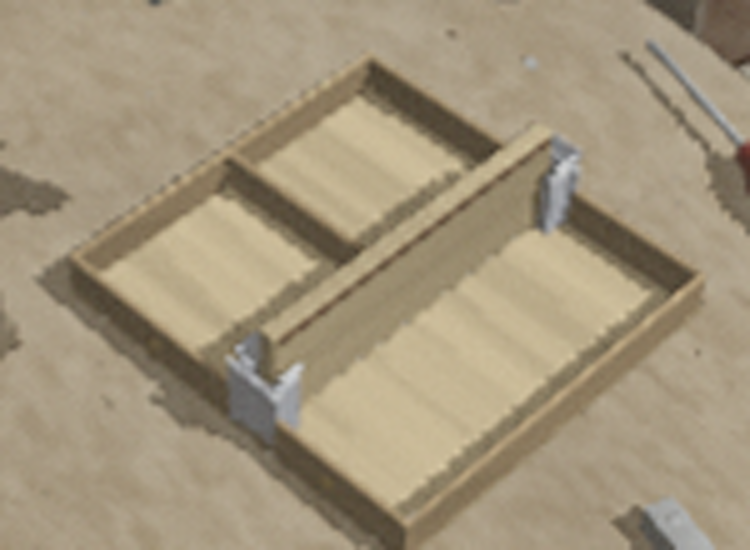

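The divider is home and upright between both channels. Next is the silver hinge on the right, which goes to pocket_1.

Call:
{"name": "apply_moves", "arguments": {"rows": [-2,0,0,7,-5,0,0.5,14,-8,0,1,21,-11,0,1.5,28,-14,0,1.9,35,-16,1,1.9,42,-18,2,1.9,49,-18.6,4,1.9,56,-18.6,6,1.9,63,-18.6,8,1.9,70,-18.6,10,1.9,77,-18.6,12,1.9,84,-18.6,13,1.9,91,-18.6,13.4,1.9,98,-18.6,13.4,1.9,105,-18.6,13.4,1.9,107,-18.6,13.4,1.9,107,-18.6,13.4,1.9,107], "claw": 0}}

```text
time: 13.3
eef_pos: [0.6094, -0.3192, 0.1143]
orientation: [[0.997, -0.003, 0.081], [-0.081, 0.001, 0.997], [-0.003, -1.0, 0.001]]
force: [0.2, 0.8, 0.5]
finger_gap: 0.0427
```

```bash
python3 mv.py 0.613 -0.3205 0.027 -4.8
```

```text
t 13.3 pos [ 0.6094 -0.3192  0.1143] yaw -4.67 gap 0.0427 F [0.2 0.8 0.5] q [ 0.19  0.86  0.47  1.5  -0.46  0.89  0.73]
shift [ 0.4   8.72 -0.1 ] turn 0.13
```

Call:
{"name": "apply_moves", "arguments": {"rows": [0.2,1.5,0,0,0.3,3,-0.1,0,0.3,4.5,-0.1,0,0.3,6,-0.1,0,0.3,7.2,-0.1,0,0.3,8,-0.1,0,0.3,8.5,-0.1,0,0.3,8.7,-0.1,0,0.3,8.7,-0.1,0]}}

```text
time: 14.05
eef_pos: [0.6134, -0.3211, 0.0288]
orientation: [[0.997, -0.0, 0.082], [-0.082, 0.0, 0.997], [-0.0, -1.0, 0.0]]
force: [-0.3, 0.4, -0.5]
finger_gap: 0.0428
```

Call:
{"name": "apply_moves", "arguments": {"rows": [0,0,0,0,0,0,0,0,0,0,0,0,0,0,0,0,0,0,0,0,0,0,0,0,0,0,0,0], "claw": -1, "force": 40}}

```text
time: 14.63
eef_pos: [0.6136, -0.3211, 0.0293]
orientation: [[0.997, 0.0, 0.082], [-0.082, -0.0, 0.997], [0.0, -1.0, -0.0]]
force: [0.4, -0.2, 0.1]
finger_gap: 0.0001
```

```bash
python3 - <<'E'
from h import *
for n,b in(('scene',(250,370,350,500)),('top',(150,270,370,520))):
    im,d=snap(n,n+'5'); r0,r1,c0,c1=b
    c=im[r0:r1,c0:c1,::-1]; cv2.imwrite(f'pics/{n}5c.png',cv2.resize(c,None,fx=5,fy=5,interpolation=cv2.INTER_CUBIC))
E
```

```text
(no output)
```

View pics/scene5c.png

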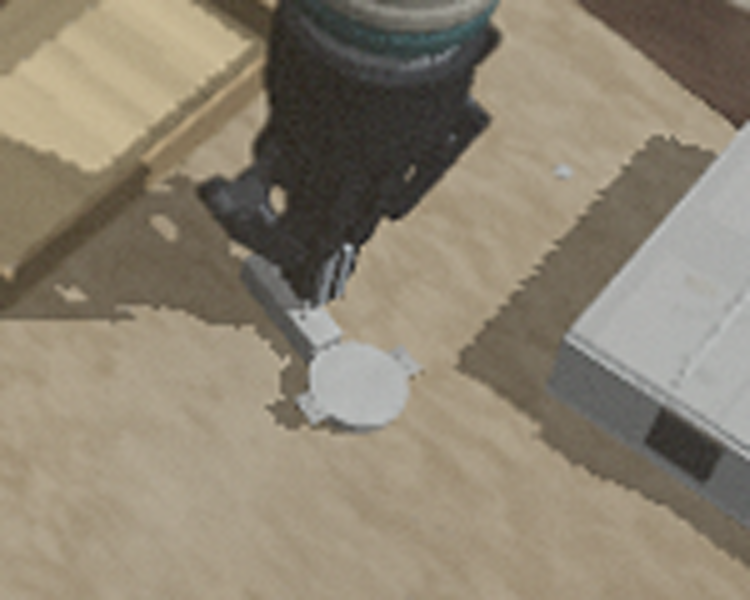

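View pics/top5c.png

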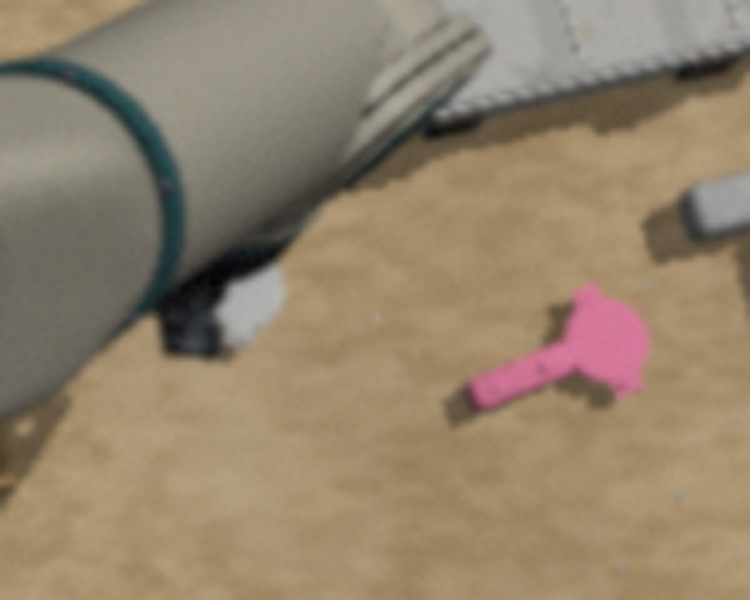

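```bash
python3 - <<'E'
from h import *
s=manip.observe();p=s['eef_pos']
for z in(.029,.007,.0): print(z,proj('scene',[p[0],p[1],z]),(proj('scene',[p[0],p[1],z])-[350,250])*5)
im=np.load('/tmp/scene5.npz')['im']; d=np.load('/tmp/scene5.npz')['d']
P=cloud('scene',d); 
for v,u in((307,414),(304,415),(300,417),(312,413),(308,408),(312,410)): print(u,v,P[v,u].round(4))
E
```

```text
0.029 [[411.72367447 308.42555412]] [[308.61837237 292.12777058]]
0.007 [[410.20994984 314.47253832]] [[301.04974919 322.36269159]]
0.0 [[409.73868084 316.35313499]] [[298.69340419 331.76567497]]
414 307 [ 0.6092 -0.3293  0.047 ]
415 304 [ 0.6088 -0.3302  0.0587]
417 300 [ 0.6093 -0.3322  0.0741]
413 312 [ 0.6165 -0.3242  0.0177]
408 308 [ 0.6138 -0.3109  0.0183]
410 312 [ 0.6105 -0.3214  0.0187]
```

```bash
python3 - <<'E'
from h import *
z=np.load('/tmp/scene5.npz');P=cloud('scene',z['d'])
for v in range(300,316): print(v,[(z['im'][v,u].sum()//3,P[v,u].round(3).tolist()) for u in (412,415,418)])
print(manip.observe()['orientation'].round(3).tolist(), manip.observe()['finger_gap'])
E
```

```text
300 [(np.uint64(46), [0.6, -0.327, 0.075]), (np.uint64(46), [0.604, -0.331, 0.077]), (np.uint64(56), [0.615, -0.33, 0.068])]
301 [(np.uint64(47), [0.604, -0.325, 0.066]), (np.uint64(49), [0.605, -0.331, 0.073]), (np.uint64(59), [0.616, -0.33, 0.064])]
302 [(np.uint64(51), [0.603, -0.326, 0.065]), (np.uint64(89), [0.607, -0.331, 0.068]), (np.uint64(79), [0.615, -0.332, 0.063])]
303 [(np.uint64(54), [0.604, -0.326, 0.06]), (np.uint64(111), [0.608, -0.33, 0.063]), (np.uint64(104), [0.616, -0.332, 0.059])]
304 [(np.uint64(50), [0.605, -0.325, 0.056]), (np.uint64(127), [0.609, -0.33, 0.059]), (np.uint64(122), [0.619, -0.329, 0.05])]
305 [(np.uint64(41), [0.606, -0.325, 0.051]), (np.uint64(128), [0.61, -0.33, 0.053]), (np.uint64(125), [0.62, -0.33, 0.047])]
306 [(np.uint64(46), [0.605, -0.327, 0.05]), (np.uint64(129), [0.611, -0.329, 0.049]), (np.uint64(125), [0.619, -0.331, 0.044])]
307 [(np.uint64(54), [0.608, -0.325, 0.043]), (np.uint64(126), [0.611, -0.331, 0.047]), (np.uint64(125), [0.62, -0.331, 0.04])]
308 [(np.uint64(52), [0.609, -0.325, 0.039]), (np.uint64(110), [0.612, -0.331, 0.
[... 336 characters left out ...]
0.328, 0.033]), (np.uint64(153), [0.632, -0.316, -0.0]), (np.uint64(154), [0.636, -0.321, 0.002])]
312 [(np.uint64(183), [0.613, -0.325, 0.021]), (np.uint64(168), [0.63, -0.318, -0.0]), (np.uint64(146), [0.636, -0.322, 0.0])]
313 [(np.uint64(181), [0.612, -0.326, 0.019]), (np.uint64(183), [0.618, -0.329, 0.019]), (np.uint64(145), [0.634, -0.324, 0.001])]
314 [(np.uint64(174), [0.611, -0.327, 0.018]), (np.uint64(181), [0.617, -0.33, 0.017]), (np.uint64(142), [0.632, -0.327, 0.002])]
315 [(np.uint64(173), [0.61, -0.328, 0.016]), (np.uint64(183), [0.614, -0.333, 0.019]), (np.uint64(148), [0.63, -0.328, 0.001])]
[[0.997, 0.0, 0.082], [-0.082, 0.0, 0.997], [0.0, -1.0, 0.0]] -0.0003003769403694848
```

The fingers closed above the arm. The tips show at z≈0.03 in the depth while the TCP reads 0.029, so they aren't 22 mm ahead as stated. I'll raise the arm and measure the tip offset.

Call:
{"name": "apply_moves", "arguments": {"rows": [0,-1,0,0,0,-3,0,0,0,-4,0,0,0,-4,0,0,0,-4,0,0,0,-4,0,0]}}

```text
time: 15.23
eef_pos: [0.6132, -0.3206, 0.0688]
orientation: [[0.997, -0.001, 0.082], [-0.082, 0.001, 0.997], [-0.001, -1.0, 0.001]]
force: [0.3, -0.1, 0.6]
finger_gap: -0.0003
```

```bash
cat > tip.py <<'E'
from h import *
import sys
im,d=snap('scene',sys.argv[1]);P=cloud('scene',d);p=manip.observe()['eef_pos']
print('tcp',p.round(4),'gap',manip.observe()['finger_gap'])
near=(abs(P[...,0]-p[0])<.07)&(abs(P[...,1]-p[1])<.04)&(P[...,2]>p[2]-.05)&(P[...,2]<p[2]+.06)&(P[...,2]>.025)
v,u=np.nonzero(near); q=P[near]; print(len(q),'lowest z pct',np.percentile(q[:,2]-p[2],[0,1,2,5,10]).round(4))
a,b=proj('scene',p)[0]; r0=int(b)-60;c0=int(a)-75; c=im[r0:r0+120,c0:c0+150,::-1]
cv2.imwrite(f'pics/{sys.argv[1]}c.png',cv2.resize(c,None,fx=5,fy=5,interpolation=cv2.INTER_CUBIC)); print('tcp in crop',(proj('scene',p)[0]-[c0,r0])*5)
pp=p.copy();pp[2]-=.022;print('expected tip in crop',(proj('scene',pp)[0]-[c0,r0])*5)
E
python3 tip.py tipA
```

```text
tcp [ 0.613  -0.3205  0.0684] gap -9.514486646415507e-05
287 lowest z pct [0.0001 0.0063 0.0066 0.0109 0.0137]
tcp in crop [375.99382159 304.89693625]
expected tip in crop [367.98998262 337.10202406]
```

View pics/tipAc.png

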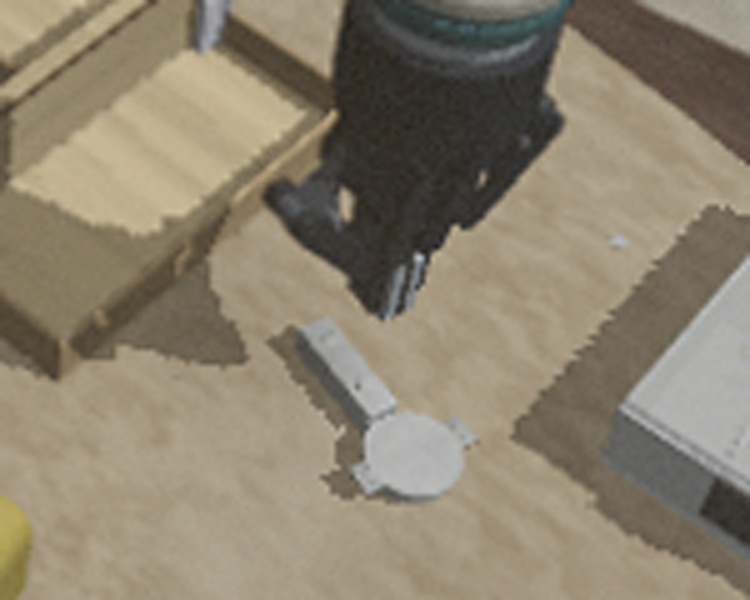

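The tips in the crop at (390,315) sit about level with the projected TCP at (376,305), so real tip height ≈ TCP z + 2–5 mm. I'll grip lower and watch the force.

Call:
{"name": "apply_moves", "arguments": {"rows": [0,0.5,0,0,0,1,0,0,0,1.5,0,0,0,1.5,0,0,0,2.5,0,0,0,3.5,0,0,0,4.2,0,0,0,4.8,0,0,0,5.2,0,0,0,5.4,0,0,0,5.4,0,0], "claw": 0}}

```text
time: 16.2
eef_pos: [0.6132, -0.321, 0.0146]
orientation: [[0.997, -0.001, 0.083], [-0.083, 0.0, 0.997], [-0.001, -1.0, 0.0]]
force: [-0.9, 1.3, -0.0]
finger_gap: 0.0424
```

Call:
{"name": "apply_moves", "arguments": {"rows": [0,0.3,0,0,0,0.6,0,0,0,0.8,0,0,0,0.8,0,0]}}

```text
time: 16.53
eef_pos: [0.6133, -0.3209, 0.0068]
orientation: [[0.997, -0.0, 0.082], [-0.082, 0.0, 0.997], [-0.0, -1.0, 0.0]]
force: [-0.4, -0.1, -1.0]
finger_gap: 0.043
```

Call:
{"name": "apply_moves", "arguments": {"rows": [0,0.1,0,0,0,0.3,0,0,0,0.3,0,0]}}

```text
time: 16.78
eef_pos: [0.6134, -0.321, 0.0039]
orientation: [[0.997, -0.0, 0.082], [-0.082, 0.0, 0.997], [-0.0, -1.0, 0.0]]
force: [-0.3, -0.1, -0.3]
finger_gap: 0.0426
```

Call:
{"name": "apply_moves", "arguments": {"rows": [0,0,0,0,0,0,0,0,0,0,0,0,0,0,0,0,0,0,0,0,0,0,0,0,0,0,0,0], "claw": -1, "force": 40}}

```text
time: 17.37
eef_pos: [0.6137, -0.3212, 0.0044]
orientation: [[0.997, 0.0, 0.083], [-0.083, -0.0, 0.997], [0.0, -1.0, -0.0]]
force: [0.3, 1.6, 1.4]
finger_gap: 0.0145
```

Call:
{"name": "apply_moves", "arguments": {"rows": [0,-0.5,0,0,0,-2,0,0,0,-4,0,0,0,-7,0,0,0,-10,0,0,0,-13,0,0,0,-16,0,0,0,-17,0,0,0,-17,0,0,0,-17,0,0]}}

```text
time: 18.2
eef_pos: [0.6133, -0.3208, 0.1744]
orientation: [[0.997, 0.0, 0.082], [-0.082, 0.0, 0.997], [0.0, -1.0, 0.0]]
force: [0.1, 0.8, -1.6]
finger_gap: 0.0148
```

```bash
python3 mv.py 0.6214 -0.0455 0.175 12.3; python3 tip.py g1
```

```text
t 18.2 pos [ 0.6133 -0.3208  0.1744] yaw -4.73 gap 0.0148 F [ 0.1  0.8 -1.6] q [ 0.17  0.8   0.5   1.45 -0.43  1.    0.7 ]
shift [-1.47 -0.05 27.5 ] turn -17.03
tcp [ 0.6127 -0.3202  0.173 ] gap 0.01509643843107103
772 lowest z pct [0.     0.0026 0.005  0.0086 0.0095]
tcp in crop [376.94629149 304.1618628 ]
expected tip in crop [367.50710736 342.58369933]
```

View pics/g1c.png

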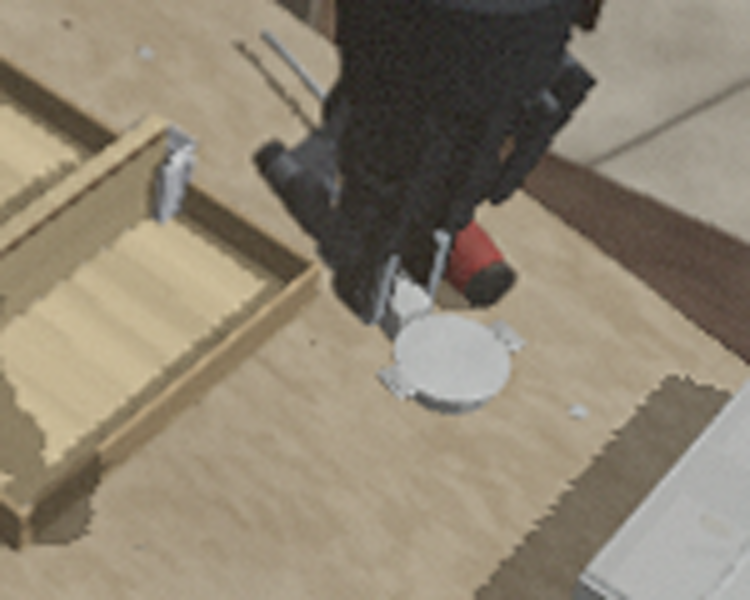

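The hinge is held level at crop (450,360). Carrying it over pocket_1.

Call:
{"name": "apply_moves", "arguments": {"rows": [0,0,1,0,-0.2,0,4,-3,-0.5,0,8,-6,-0.8,0,12,-9,-1,0,16,-12,-1.2,0,20,-15,-1.4,0,23.5,-17,-1.5,0,26,-17,-1.5,0,27.3,-17,-1.5,0,27.5,-17,-1.5,0,27.5,-17,-1.5,0,27.5,-17]}}

```text
time: 19.25
eef_pos: [0.6208, -0.0485, 0.1739]
orientation: [[0.978, -0.001, -0.21], [0.21, -0.002, 0.978], [-0.001, -1.0, -0.002]]
force: [-0.6, 0.0, -1.1]
finger_gap: 0.0146
```

```bash
python3 mv.py 0.6214 -0.0455 0.05 12.3; python3 tip.py g2
```

```text
t 19.25 pos [ 0.6208 -0.0485  0.1739] yaw 12.11 gap 0.0146 F [-0.6  0.  -1.1] q [-0.24  0.7   0.46  1.66 -0.38  0.87  0.58]
shift [ 0.14 12.38  0.31] turn -0.19
tcp [ 0.6208 -0.0489  0.174 ] gap 0.014870215252752866
595 lowest z pct [-0.0026  0.0001  0.0017  0.0064  0.0084]
tcp in crop [375.70615612 302.02962435]
expected tip in crop [374.07641035 340.37679603]
```

View pics/g2c.png

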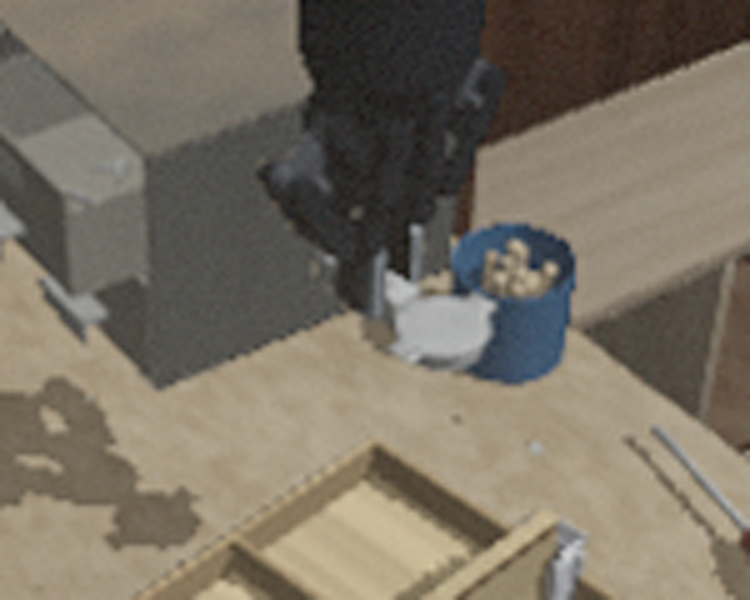

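Call:
{"name": "apply_moves", "arguments": {"rows": [0.1,1.5,0.2,0,0.1,4,0.3,0,0.1,7,0.3,0,0.1,9.5,0.3,0,0.1,11,0.3,0,0.1,11.8,0.3,0,0.1,12,0.3,0,0.1,12,0.3,0,0.1,12,0.3,0]}}

```text
time: 20.05
eef_pos: [0.6224, -0.0437, 0.0553]
orientation: [[0.977, 0.002, -0.211], [0.211, -0.001, 0.977], [0.002, -1.0, -0.001]]
force: [-0.9, -0.2, -0.0]
finger_gap: 0.0147
```

```bash
python3 mv.py 0.6214 -0.0455 0.0094 12.3; python3 tip.py g3
```

```text
t 20.05 pos [ 0.6224 -0.0437  0.0553] yaw 12.2 gap 0.0147 F [-0.9 -0.2 -0. ] q [-0.19  0.85  0.37  1.73 -0.46  0.64  0.65]
shift [-0.15  4.59 -0.15] turn -0.1
tcp [ 0.6226 -0.0434  0.0555] gap 0.01532853696594592
612 lowest z pct [-0.0305 -0.0302 -0.0296 -0.0285 -0.0272]
tcp in crop [379.0077834  302.41007706]
expected tip in crop [377.6616444  334.98392889]
```

View pics/g3c.png

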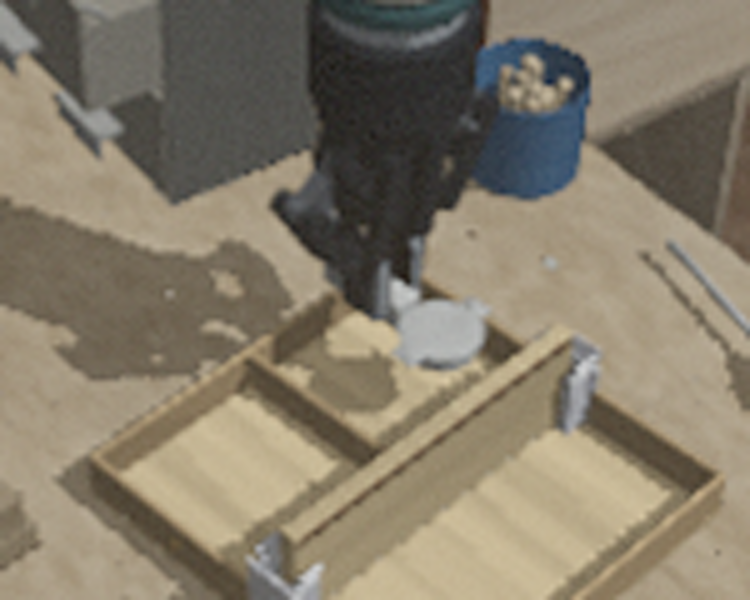

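Call:
{"name": "apply_moves", "arguments": {"rows": [-0.1,0.5,-0.1,0,-0.1,1.2,-0.2,0,-0.1,2,-0.2,0,-0.1,2.8,-0.2,0,-0.1,3.5,-0.2,0,-0.1,4,-0.2,0,-0.1,4.3,-0.2,0,-0.1,4.5,-0.2,0,-0.1,4.5,-0.2,0]}}

```text
time: 20.85
eef_pos: [0.6209, -0.0448, 0.0094]
orientation: [[0.977, -0.0, -0.212], [0.212, 0.0, 0.977], [-0.0, -1.0, 0.0]]
force: [-0.0, -0.5, -1.3]
finger_gap: 0.0149
```

Call:
{"name": "apply_moves", "arguments": {"rows": [0,0.1,0,0,0,0.15,0,0,0,0.15,0,0]}}

```text
time: 21.1
eef_pos: [0.621, -0.0448, 0.0093]
orientation: [[0.977, 0.0, -0.212], [0.212, 0.001, 0.977], [0.0, -1.0, 0.001]]
force: [-4.7, 0.1, 11.9]
finger_gap: 0.0152
```

Call:
{"name": "apply_moves", "arguments": {"rows": [0,0,0,0,0,0,0,0,0,0,0,0,0,0,0,0,0,0,0,0,0,0,0,0], "claw": -0.2}}

```text
time: 21.6
eef_pos: [0.621, -0.0448, 0.0075]
orientation: [[0.977, -0.0, -0.212], [0.212, -0.0, 0.977], [-0.0, -1.0, 0.0]]
force: [0.6, 0.3, -0.3]
finger_gap: 0.0343
```

Call:
{"name": "apply_moves", "arguments": {"rows": [0,-0.5,0,0,0,-2,0,0,0,-5,0,0,0,-8,0,0,0,-11,0,0,0,-14,0,0,0,-17,0,0,0,-20,0,0,0,-22,0,0,0,-23,0,0,0,-23,0,0]}}

```text
time: 22.52
eef_pos: [0.6223, -0.0451, 0.2403]
orientation: [[0.977, 0.005, -0.213], [0.213, -0.0, 0.977], [0.005, -1.0, -0.001]]
force: [0.1, -0.3, -0.0]
finger_gap: 0.034
```

```bash
python3 mv.py 0.4325 0.329 0.24 -7; python3 - <<'E'
from h import *
for n,b in(('scene',(200,310,270,420)),):
    im,d=snap(n,n+'6'); r0,r1,c0,c1=b
    c=im[r0:r1,c0:c1,::-1]; cv2.imwrite(f'pics/{n}6c.png',cv2.resize(c,None,fx=5,fy=5,interpolation=cv2.INTER_CUBIC))
E
```

```text
t 22.52 pos [ 0.6223 -0.0451  0.2403] yaw 12.27 gap 0.034 F [ 0.1 -0.3 -0. ] q [-0.27  0.62  0.5   1.6  -0.34  1.    0.55]
shift [-10.59  -0.07  40.59] turn 19.27
```

View pics/scene6c.png

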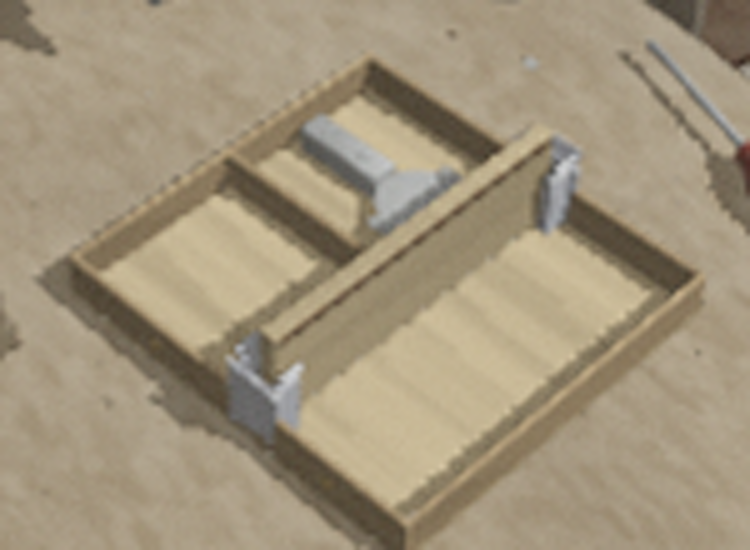

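Hinge 1 lies flat in pocket_1, with its arm at crop (345,150). Next is the left hinge.

Call:
{"name": "apply_moves", "arguments": {"rows": [-0.5,0,1.5,0,-1.5,0,5,2,-2.5,0,9,5,-3.5,0,13,8,-4.5,0,17,11,-5.5,0,21,14,-6.5,0,25,17,-7.5,0,29,19,-8.5,0,33,19.3,-9.5,0,37,19.3,-10.3,0,39.5,19.3,-10.6,0,40.6,19.3,-10.6,0,40.6,19.3,-10.6,0,40.6,19.3,-10.6,0,40.6,19.3], "claw": 0}}

```text
time: 23.82
eef_pos: [0.4322, 0.3269, 0.2373]
orientation: [[0.992, 0.0, 0.126], [-0.126, -0.002, 0.992], [0.0, -1.0, -0.002]]
force: [0.6, 0.0, -0.1]
finger_gap: 0.0427
```

```bash
python3 mv.py 0.4325 0.329 0.0145 -7
```

```text
t 23.82 pos [0.4322 0.3269 0.2373] yaw -7.22 gap 0.0427 F [ 0.6  0.  -0.1] q [-1.11  0.54  0.63  1.82 -0.39  0.91 -0.43]
shift [-1.000e-02  2.228e+01  2.600e-01] turn -0.22
```

Call:
{"name": "apply_moves", "arguments": {"rows": [0,1,0.2,0,0,4,0.2,0,0,8,0.2,0,0,12,0.2,0,0,15,0.2,0,0,17,0.2,0,0,17.5,0.2,0,0,17.5,0.2,0]}}

```text
time: 24.48
eef_pos: [0.4314, 0.3292, 0.0612]
orientation: [[0.992, -0.002, 0.125], [-0.125, -0.003, 0.992], [-0.002, -1.0, -0.003]]
force: [0.2, -0.8, -0.2]
finger_gap: 0.043
```

```bash
python3 mv.py 0.4325 0.329 0.0045 -7; python3 tip.py g4
```

```text
t 24.48 pos [0.4314 0.3292 0.0612] yaw -7.19 gap 0.043 F [ 0.2 -0.8 -0.2] q [-0.98  0.78  0.43  1.96 -0.6   0.54 -0.26]
shift [0.12 5.67 0.01] turn -0.19
tcp [0.4323 0.3301 0.0626] gap 0.04256547792594622
274 lowest z pct [0.0024 0.0042 0.0073 0.0098 0.0139]
tcp in crop [375.63882348 304.12451176]
expected tip in crop [382.68017841 335.97204784]
```

View pics/g4c.png

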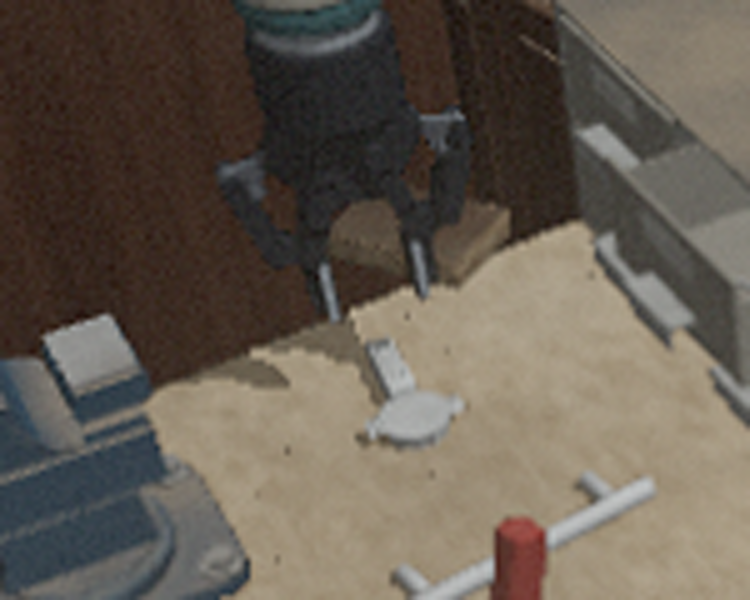

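Good alignment: the fingers at crop (333,300) and (420,280) straddle the arm line. Lowering.

Call:
{"name": "apply_moves", "arguments": {"rows": [0,1,0,0,0,2.5,0,0,0,4,0,0,0,5,0,0,0,5.5,0,0,0,5.7,0,0,0,5.7,0,0]}}

```text
time: 25.12
eef_pos: [0.4317, 0.3315, 0.0059]
orientation: [[0.992, 0.0, 0.123], [-0.123, 0.0, 0.992], [0.0, -1.0, 0.0]]
force: [-0.6, 0.5, -0.8]
finger_gap: 0.0427
```

Call:
{"name": "apply_moves", "arguments": {"rows": [0,0,0,0,0,0,0,0,0,0,0,0,0,0,0,0,0,0,0,0,0,0,0,0,0,0,0,0], "claw": -1, "force": 40}}

```text
time: 25.7
eef_pos: [0.432, 0.3317, 0.0065]
orientation: [[0.992, 0.001, 0.122], [-0.122, 0.001, 0.992], [0.001, -1.0, 0.001]]
force: [-0.5, 0.1, 6.7]
finger_gap: 0.0146
```

Call:
{"name": "apply_moves", "arguments": {"rows": [0,-0.5,0,0,0,-2,0,0,0,-5,0,0,0,-8,0,0,0,-11,0,0,0,-14,0,0,0,-17,0,0,0,-20,0,0,0,-22.5,0,0,0,-24,0,0,0,-24,0,0,0,-24,0,0]}}

```text
time: 26.7
eef_pos: [0.4312, 0.3316, 0.2461]
orientation: [[0.993, 0.0, 0.122], [-0.122, 0.001, 0.993], [0.0, -1.0, 0.001]]
force: [0.8, 1.0, -1.0]
finger_gap: 0.0144
```

```bash
python3 mv.py 0.5218 -0.0673 0.25 12.3
```

```text
t 26.7 pos [0.4312 0.3316 0.2461] yaw -7.02 gap 0.0144 F [ 0.8  1.  -1. ] q [-1.13  0.53  0.65  1.81 -0.39  0.93 -0.43]
shift [ 13.87  -0.43 -38.48] turn -19.32
```

Call:
{"name": "apply_moves", "arguments": {"rows": [0.5,0,-1.5,0,1.8,0,-5,-2,3.2,0,-9,-5,4.6,0,-13,-8,6,0,-17,-11,7.4,0,-21,-14,8.8,0,-25,-17,10.2,0,-29,-19,11.8,0,-33,-19.3,13,0,-36.5,-19.3,13.9,0,-38.2,-19.3,13.9,0,-38.5,-19.3,13.9,0,-38.5,-19.3,13.9,0,-38.5,-19.3]}}

```text
time: 27.87
eef_pos: [0.5211, -0.0665, 0.2443]
orientation: [[0.977, -0.003, -0.213], [0.213, 0.001, 0.977], [-0.003, -1.0, 0.002]]
force: [-0.2, 0.6, -1.4]
finger_gap: 0.0147
```

```bash
python3 mv.py 0.5218 -0.0673 0.06 12.3
```

```text
t 27.87 pos [ 0.5211 -0.0665  0.2443] yaw 12.29 gap 0.0147 F [-0.2  0.6 -1.4] q [-0.3   0.49  0.55  1.86 -0.32  0.89  0.62]
shift [ 0.11 18.43 -0.14] turn -0.01
```

Call:
{"name": "apply_moves", "arguments": {"rows": [0,1,0,0,0.1,4,-0.1,0,0.1,8,-0.1,0,0.1,12,-0.1,0,0.1,15,-0.1,0,0.1,17.5,-0.1,0,0.1,18.4,-0.1,0,0.1,18.4,-0.1,0,0.1,18.4,-0.1,0]}}

```text
time: 28.62
eef_pos: [0.5234, -0.0677, 0.0618]
orientation: [[0.977, -0.0, -0.214], [0.214, 0.0, 0.977], [-0.0, -1.0, 0.0]]
force: [-0.1, 0.5, -1.4]
finger_gap: 0.0148
```

```bash
python3 mv.py 0.5218 -0.0673 0.0115 12.3; python3 tip.py g5
```

```text
t 28.62 pos [ 0.5234 -0.0677  0.0618] yaw 12.34 gap 0.0148 F [-0.1  0.5 -1.4] q [-0.15  0.75  0.35  2.   -0.52  0.48  0.8 ]
shift [-0.15  5.03  0.08] turn 0.04
tcp [ 0.5242 -0.0681  0.0626] gap 0.015029395892409422
668 lowest z pct [-0.0376 -0.0369 -0.0364 -0.0348 -0.0336]
tcp in crop [376.60737583 300.25660493]
expected tip in crop [377.44249049 333.09841801]
```

View pics/g5c.png

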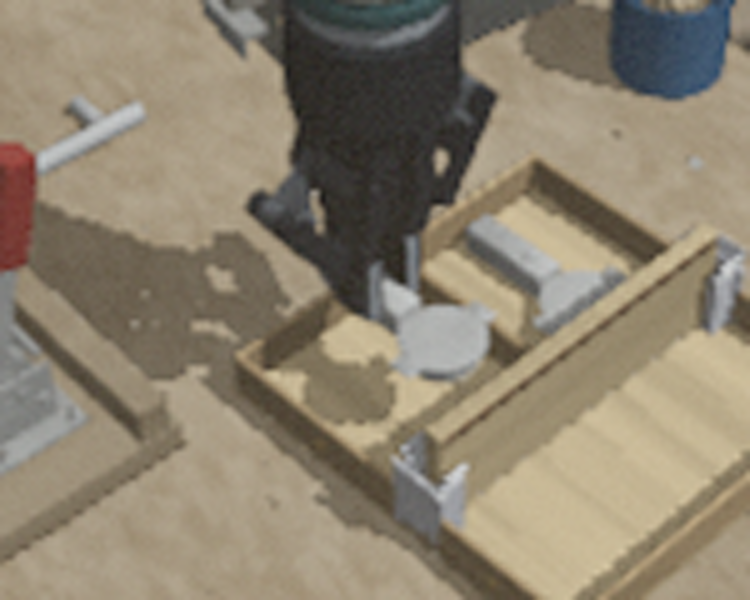

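Call:
{"name": "apply_moves", "arguments": {"rows": [-0.1,0.5,0.1,0,-0.2,1.5,0.1,0,-0.2,2.5,0.1,0,-0.2,3.5,0.1,0,-0.2,4.2,0.1,0,-0.2,4.7,0.1,0,-0.2,5,0.1,0,-0.2,5.1,0.1,0,-0.2,5.1,0.1,0]}}

```text
time: 29.42
eef_pos: [0.5207, -0.068, 0.0115]
orientation: [[0.977, -0.001, -0.212], [0.212, 0.001, 0.977], [-0.0, -1.0, 0.001]]
force: [-3.4, 0.9, 10.9]
finger_gap: 0.0147
```

Contact with the floor at the expected height, so I'll release.

Call:
{"name": "apply_moves", "arguments": {"rows": [0,0,0,0,0,0,0,0,0,0,0,0,0,0,0,0,0,0,0,0,0,0,0,0], "claw": -0.2}}

```text
time: 29.92
eef_pos: [0.5212, -0.0679, 0.0105]
orientation: [[0.977, -0.0, -0.213], [0.213, -0.0, 0.977], [-0.0, -1.0, 0.0]]
force: [0.2, 0.1, 0.2]
finger_gap: 0.0341
```

Call:
{"name": "apply_moves", "arguments": {"rows": [0,-0.5,0,0,0,-2,0,0,0,-5,0,0,0,-8,0,0,0,-11,0,0,0,-14,0,0,0,-17,0,0,0,-20,0,0,0,-22,0,0,0,-24,0,0,0,-24,0,0]}}

```text
time: 30.83
eef_pos: [0.5233, -0.0686, 0.2548]
orientation: [[0.977, 0.007, -0.212], [0.212, -0.0, 0.977], [0.007, -1.0, -0.002]]
force: [0.4, 0.0, -0.1]
finger_gap: 0.0341
```

```bash
python3 mv.py 0.436 0.1585 0.25 97.8;  python3 - <<'E'
from h import *
for n,b in(('scene',(200,310,270,420)),('top',(150,330,165,385))):
    im,d=snap(n,n+'7'); r0,r1,c0,c1=b
    c=im[r0:r1,c0:c1,::-1]; k=550/(r1-r0); cv2.imwrite(f'pics/{n}7c.png',cv2.resize(c,None,fx=k,fy=k,interpolation=cv2.INTER_CUBIC))
E
```

```text
t 30.83 pos [ 0.5233 -0.0686  0.2548] yaw 12.26 gap 0.0341 F [ 0.4  0.  -0.1] q [-0.31  0.47  0.57  1.85 -0.32  0.91  0.62]
shift [-3.71  0.41 24.05] turn -85.54
```

View pics/scene7c.png

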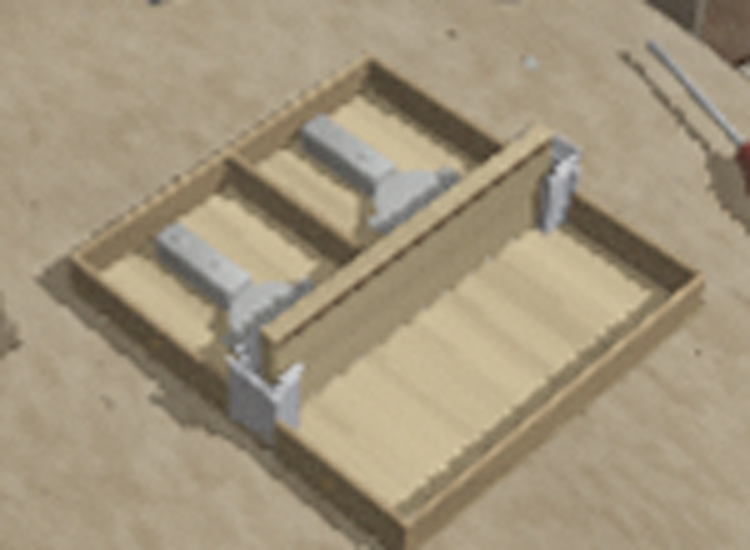

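View pics/top7c.png

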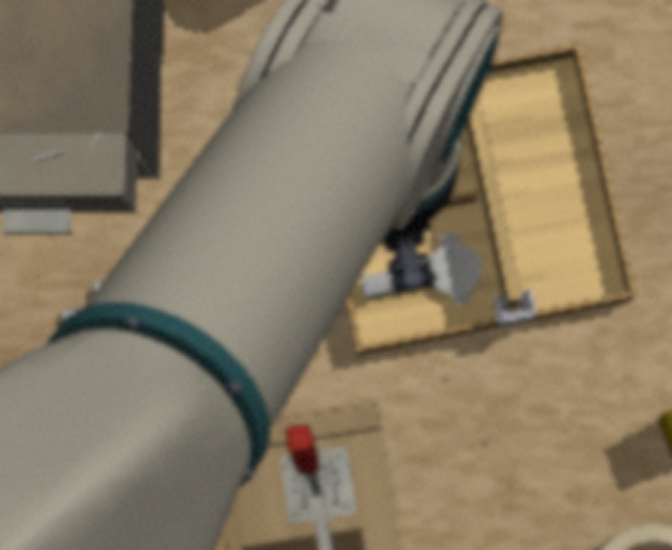

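Both hinges are in their pockets. Before reaching for the pull, I'll check clearance to the lever.

```bash
python3 - <<'E'
from h import *
print(atz('top',264,296,.17).round(3),atz('top',273,340,.08).round(3))
P=cloud('top',np.load('/tmp/top0.npz')['d']); print(P[285:310,255:272][P[285:310,255:272][...,2]>.1].round(3)[::12])
s=P[100:230,70:225]; m=(s[...,2]>.05); print('cab', s[m].min(0).round(3), s[m].max(0).round(3))
E
```

```text
[ 0.376 -0.007  0.17 ] [ 0.286 -0.023  0.08 ]
[[ 0.39  -0.002  0.169]
 [ 0.388 -0.01   0.169]
 [ 0.384 -0.     0.172]
 [ 0.381 -0.007  0.174]
 [ 0.38  -0.013  0.172]
 [ 0.375  0.002  0.168]
 [ 0.374 -0.004  0.167]
 [ 0.372 -0.01   0.16 ]
 [ 0.371 -0.014  0.154]
 [ 0.366 -0.001  0.151]
 [ 0.365 -0.007  0.142]
 [ 0.364 -0.013  0.127]
 [ 0.36  -0.005  0.115]]
cab [ 0.281 -0.094  0.05 ] [0.801 0.43  1.409]
```

Call:
{"name": "apply_moves", "arguments": {"rows": [0,0,1.5,-7,-0.5,0,4,-14,-1,0,7,-21,-1.5,0,10,-28,-2,0,13,-35,-2.5,0,16,-42,-3,0,19,-49,-3.5,0,22,-56,-3.7,0,23.5,-63,-3.7,0,24,-70,-3.7,0,24,-77,-3.7,0,24,-84,-3.7,0,24,-85.5,-3.7,0,24,-85.5,-3.7,0,24,-85.5], "claw": 0}}

```text
time: 32.18
eef_pos: [0.4337, 0.1583, 0.2501]
orientation: [[-0.132, -0.001, -0.991], [0.991, -0.001, -0.132], [-0.0, -1.0, 0.002]]
force: [0.1, 0.1, -0.2]
finger_gap: 0.0426
```

```bash
python3 mv.py 0.436 0.1585 0.06 97.8
```

```text
t 32.18 pos [0.4337 0.1583 0.2501] yaw 97.57 gap 0.0426 F [ 0.1  0.1 -0.2] q [-0.53  0.34  0.16  2.   -0.07  0.81  1.37]
shift [-1.0e-02  1.9e+01 -2.6e-01] turn -0.23
```

Call:
{"name": "apply_moves", "arguments": {"rows": [0,1,-0.1,0,0,4,-0.2,0,0,8,-0.2,0,0,12,-0.2,0,0,15.5,-0.2,0,0,18,-0.2,0,0,19,-0.2,0,0,19,-0.2,0,0,19,-0.2,0]}}

```text
time: 32.93
eef_pos: [0.4363, 0.1589, 0.0609]
orientation: [[-0.134, -0.0, -0.991], [0.991, -0.0, -0.134], [-0.0, -1.0, 0.0]]
force: [-0.0, 0.3, -0.1]
finger_gap: 0.0426
```

```bash
python3 mv.py 0.436 0.1585 0.002 97.8; python3 tip.py g6
```

```text
t 32.93 pos [0.4363 0.1589 0.0609] yaw 97.7 gap 0.0426 F [-0.   0.3 -0.1] q [-0.46  0.67  0.07  2.16 -0.15  0.31  1.45]
shift [-0.03  5.89  0.04] turn -0.1
tcp [0.4369 0.1592 0.0617] gap 0.042718487720761734
223 lowest z pct [0.0041 0.0045 0.0048 0.0077 0.0104]
tcp in crop [379.53231126 301.125966  ]
expected tip in crop [385.45811574 333.64067808]
```

View pics/g6c.png

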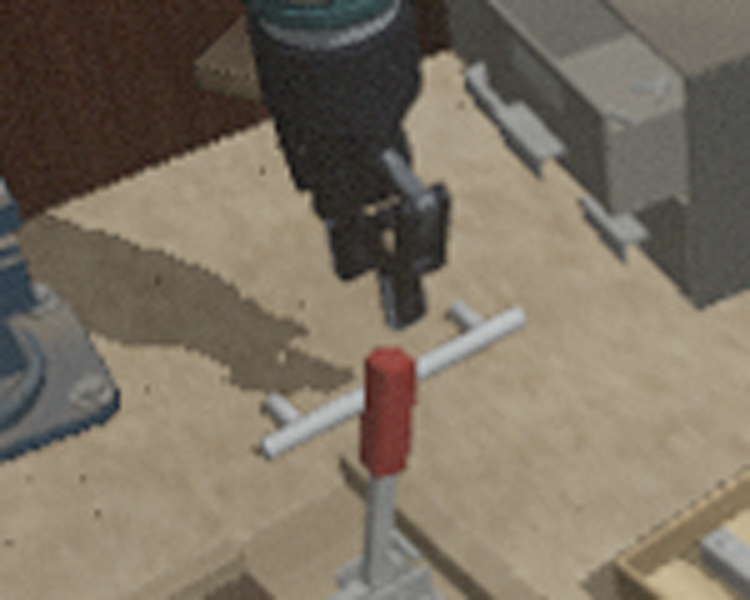

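q6 is nearing its limit, so I'll descend in small checked steps.

Call:
{"name": "apply_moves", "arguments": {"rows": [0,0.5,0,0,0,1,0,0,0,1.5,0,0,0,2,0,0,0,2.5,0,0,0,2.5,0,0]}}

```text
time: 33.48
eef_pos: [0.4356, 0.1588, 0.0349]
orientation: [[-0.135, -0.001, -0.991], [0.991, -0.0, -0.135], [-0.0, -1.0, 0.001]]
force: [-0.2, -0.4, 0.9]
finger_gap: 0.0429
```

```bash
python3 mv.py 0.436 0.1585 0.002 97.8
```

```text
t 33.48 pos [0.4356 0.1588 0.0349] yaw 97.77 gap 0.0429 F [-0.2 -0.4  0.9] q [-0.45  0.73  0.06  2.17 -0.16  0.25  1.46]
shift [-0.04  3.29 -0.04] turn -0.03
```

q6 will bottom out before grasp depth at this radius. I'll grip about 36 mm farther out along the bar, still clear of the foot at 58 mm.

Call:
{"name": "apply_moves", "arguments": {"rows": [0,0,-0.8,0,0,0,-1.6,0,0,0,-2.4,0,0,0,-3.2,0,0,0,-3.6,0,0,0.5,-3.6,0,0,1,-3.6,0,0,1.5,-3.6,0,0,1.5,-3.6,0]}}

```text
time: 34.23
eef_pos: [0.4704, 0.1635, 0.0195]
orientation: [[-0.135, -0.003, -0.991], [0.991, -0.001, -0.135], [-0.0, -1.0, 0.003]]
force: [-0.8, 0.4, -0.6]
finger_gap: 0.0426
```

```bash
python3 mv.py 0.4717 0.1633 0.003 97.8; python3 tip.py g7
```

```text
t 34.23 pos [0.4704 0.1635 0.0195] yaw 97.77 gap 0.0426 F [-0.8  0.4 -0.6] q [-0.43  0.78  0.06  2.08 -0.16  0.29  1.47]
shift [-0.04  1.65 -0.13] turn -0.03
tcp [0.4706 0.1635 0.0199] gap 0.04252636440261345
203 lowest z pct [0.0052 0.0056 0.0065 0.0093 0.0119]
tcp in crop [375.35509975 304.68537985]
expected tip in crop [380.20030242 335.54694248]
```

View pics/g7c.png

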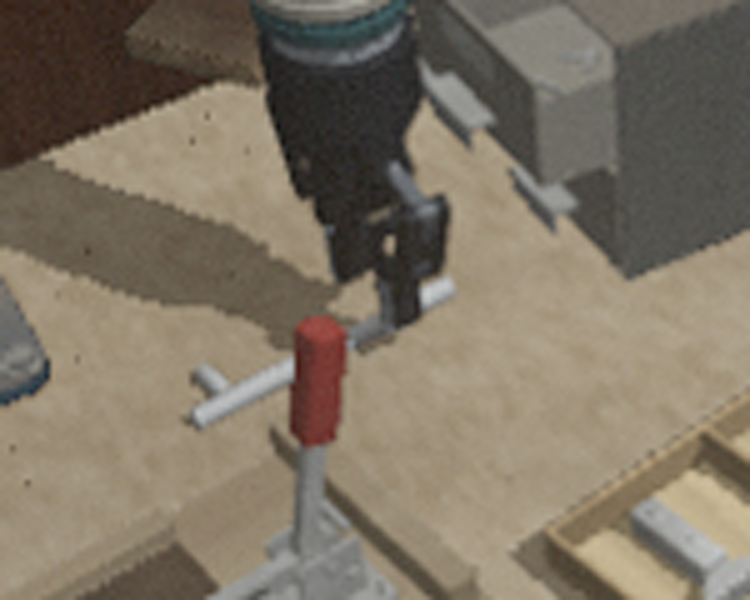

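Call:
{"name": "apply_moves", "arguments": {"rows": [0,0.4,0,0,0,0.8,0,0,0,1.2,0,0,0,1.5,0,0,0,1.7,0,0,0,1.7,0,0]}}

```text
time: 34.78
eef_pos: [0.4714, 0.1638, 0.0032]
orientation: [[-0.135, -0.001, -0.991], [0.991, -0.0, -0.135], [-0.0, -1.0, 0.001]]
force: [0.2, 0.7, 0.5]
finger_gap: 0.0428
```

```bash
python3 mv.py 0.4717 0.1633 0.002 97.8
```

```text
t 34.78 pos [0.4714 0.1638 0.0032] yaw 97.77 gap 0.0428 F [0.2 0.7 0.5] q [-0.43  0.81  0.06  2.08 -0.17  0.25  1.48]
shift [-0.05  0.12 -0.02] turn -0.03
```

Call:
{"name": "apply_moves", "arguments": {"rows": [0,0.2,0,0,0,0.4,0,0,0,0.4,0,0]}}

```text
time: 35.03
eef_pos: [0.4717, 0.1638, -0.0005]
orientation: [[-0.135, -0.0, -0.991], [0.991, -0.0, -0.135], [-0.0, -1.0, 0.0]]
force: [0.6, -0.2, 0.2]
finger_gap: 0.0429
```

Call:
{"name": "apply_moves", "arguments": {"rows": [0,0,0,0,0,0,0,0,0,0,0,0,0,0,0,0,0,0,0,0,0,0,0,0,0,0,0,0], "claw": -1, "force": 60}}

```text
time: 35.62
eef_pos: [0.4724, 0.1639, 0.0005]
orientation: [[-0.135, 0.001, -0.991], [0.991, 0.0, -0.135], [0.0, -1.0, -0.001]]
force: [0.3, -0.0, 5.2]
finger_gap: 0.009
```

Call:
{"name": "apply_moves", "arguments": {"rows": [0,-0.3,0,0,0,-1,0,0,0,-2,0,0,0,-3.5,0,0,0,-5,0,0,0,-5,0,0,0,-5,0,0]}}

```text
time: 36.2
eef_pos: [0.4724, 0.1642, 0.0509]
orientation: [[-0.135, 0.002, -0.991], [0.991, 0.001, -0.135], [0.001, -1.0, -0.002]]
force: [-0.0, -0.3, -0.6]
finger_gap: 0.0092
```

```bash
python3 mv.py 0.4717 0.1633 0.25 97.8; python3 tip.py g8
```

```text
t 36.2 pos [0.4724 0.1642 0.0509] yaw 97.78 gap 0.0092 F [-0.  -0.3 -0.6] q [-0.45  0.72  0.09  2.08 -0.16  0.35  1.48]
shift [ -0.07 -19.91   0.04] turn -0.02
tcp [0.4719 0.164  0.0502] gap 0.009384014759782528
378 lowest z pct [0.0022 0.0042 0.0045 0.0063 0.0082]
tcp in crop [375.25131013 304.42422236]
expected tip in crop [380.24112231 336.44169865]
```

View pics/g8c.png

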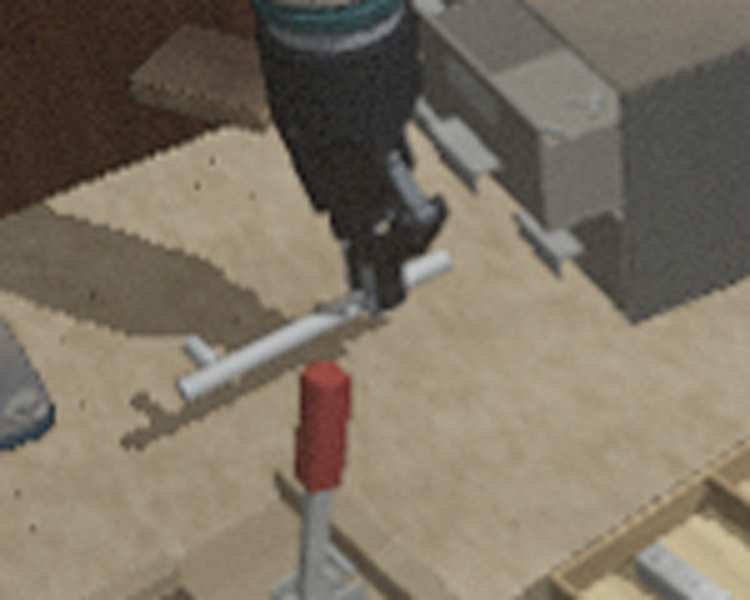

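The pull is held level at crop (310,330). Raising it and carrying it to the bay.

Call:
{"name": "apply_moves", "arguments": {"rows": [0,-2,0,0,0,-5,0,0,0,-8,0,0,0,-11,0,0,0,-14,0,0,0,-17,0,0,0,-19,0,0,0,-20,0,0,0,-20,0,0,0,-20,0,0]}}

```text
time: 37.08
eef_pos: [0.4714, 0.1638, 0.2492]
orientation: [[-0.135, -0.001, -0.991], [0.991, -0.0, -0.135], [-0.0, -1.0, 0.001]]
force: [-1.4, 0.1, -0.7]
finger_gap: 0.0094
```

```bash
python3 mv.py 0.6345 -0.1761 0.25 102.3
```

```text
t 37.08 pos [0.4714 0.1638 0.2492] yaw 97.78 gap 0.0094 F [-1.4  0.1 -0.7] q [-0.52  0.4   0.18  1.91 -0.09  0.84  1.41]
shift [-35.89  -0.09 -11.56] turn -4.52
```

Call:
{"name": "apply_moves", "arguments": {"rows": [-1,0,-0.5,0,-4,0,-2,-1,-8,0,-3.5,-2,-12,0,-5,-3,-16,0,-6.5,-4,-20,0,-8,-4.5,-24,0,-9.5,-4.5,-28,0,-10.5,-4.5,-31.5,0,-11.3,-4.5,-34.5,0,-11.6,-4.5,-35.9,0,-11.6,-4.5,-35.9,0,-11.6,-4.5,-35.9,0,-11.6,-4.5]}}

```text
time: 38.17
eef_pos: [0.6341, -0.1768, 0.2478]
orientation: [[-0.211, -0.003, -0.978], [0.978, 0.001, -0.211], [0.002, -1.0, 0.003]]
force: [-0.3, 1.3, -0.7]
finger_gap: 0.0096
```

```bash
python3 mv.py 0.6345 -0.1761 0.09 102.3
```

```text
t 38.17 pos [ 0.6341 -0.1768  0.2478] yaw 102.16 gap 0.0096 F [-0.3  1.3 -0.7] q [ 0.13  0.63  0.18  1.47 -0.12  1.05  2.12]
shift [ 0.03 15.78 -0.1 ] turn -0.14
```

Call:
{"name": "apply_moves", "arguments": {"rows": [0,1,0,0,0,4,0,0,0,8,0,0,0,11,0,0,0,14,0,0,0,15.5,0,0,0,16,0,0,0,16,0,0,0,16,0,0]}}

```text
time: 38.92
eef_pos: [0.6358, -0.1749, 0.0902]
orientation: [[-0.214, 0.001, -0.977], [0.977, 0.0, -0.214], [0.0, -1.0, -0.001]]
force: [0.5, -0.8, -1.0]
finger_gap: 0.0094
```

```bash
python3 mv.py 0.6345 -0.1761 0.0055 102.3; python3 tip.py g9; python3 - <<'E'
from h import *
im,d=snap('top','top9'); c=im[140:290,250:400,::-1]; cv2.imwrite('pics/top9c.png',cv2.resize(c,None,fx=4,fy=4,interpolation=cv2.INTER_CUBIC))
E
```

```text
t 38.92 pos [ 0.6358 -0.1749  0.0902] yaw 102.36 gap 0.0094 F [ 0.5 -0.8 -1. ] q [ 0.14  0.81  0.14  1.61 -0.15  0.74  2.14]
shift [-0.09  8.47  0.16] turn 0.06
tcp [ 0.6363 -0.1755  0.091 ] gap 0.0090573801546797
589 lowest z pct [-0.0497 -0.0442 -0.0411 -0.0331 -0.0236]
tcp in crop [379.37635607 301.40306536]
expected tip in crop [374.7558567  335.59489745]
```

View pics/g9c.png

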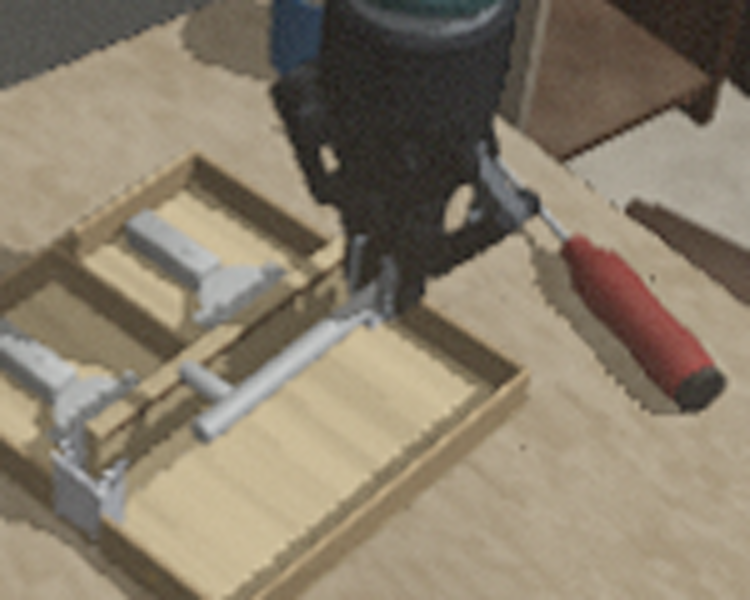

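View pics/top9c.png

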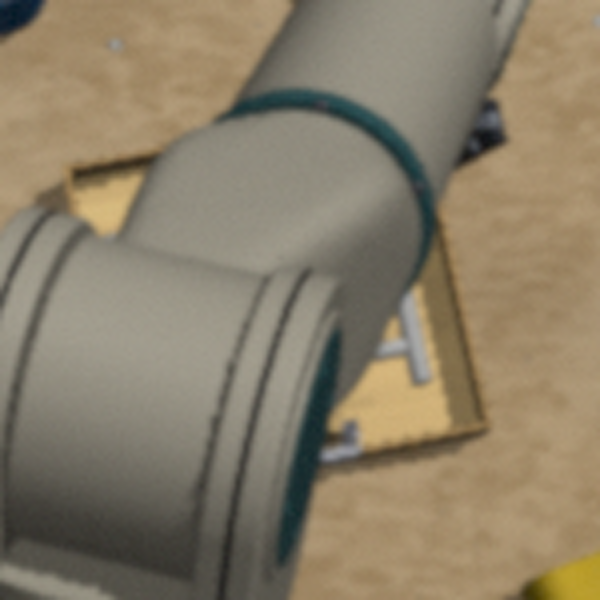

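```bash
python3 - <<'E'
from h import *
z=np.load('/tmp/g9.npz');im,d=z['im'],z['d'];P=cloud('scene',d);p=manip.observe()['eef_pos']
a,b=proj('scene',[.6363,-.1755,.091])[0];r0=int(b)-60;c0=int(a)-75
c=np.array([.977,.213]);n=np.array([-.213,.977]);g=np.array([.5885,-.134]); bay=np.array([.5987,-.1809])
m=np.zeros(d.shape,bool);m[r0+55:r0+90,c0+35:c0+75]=1
m&=(P[...,2]>.07)&(P[...,2]<.11)
q=P[m]; L=np.c_[(q[:,:2]-bay)@c,(q[:,:2]-bay)@n,q[:,2]]*1000
k=(L[:,1]<20)&(L[:,0]<20); L=L[k]; print(len(L),'x range',np.percentile(L[:,0],[0,1,99]),'y vs x',np.polyfit(L[:,0],L[:,1],1),'z vs x',np.polyfit(L[:,0],L[:,2],1))
E
```

```text
266 x range [-78.96009751 -78.71968291  18.46892266] y vs x [-0.04364084 -2.64596377] z vs x [1.16910142e-02 1.01373419e+02]
```

The pull is level and centred over the bay, with its near end at -79 mm and y about -3 mm. Lowering.

Call:
{"name": "apply_moves", "arguments": {"rows": [-0.1,1,0.1,0,-0.1,2.5,0.1,0,-0.1,4,0.1,0,-0.1,5.5,0.1,0,-0.1,6.5,0.1,0,-0.1,7.3,0.1,0,-0.1,7.9,0.1,0,-0.1,8.3,0.1,0,-0.1,8.5,0.1,0,-0.1,8.5,0.1,0]}}

```text
time: 39.85
eef_pos: [0.6348, -0.1775, 0.0056]
orientation: [[-0.212, 0.001, -0.977], [0.977, -0.0, -0.212], [-0.0, -1.0, -0.001]]
force: [-1.8, -0.3, 1.6]
finger_gap: 0.0095
```

Call:
{"name": "apply_moves", "arguments": {"rows": [0,0.1,0,0,0,0.15,0,0,0,0.15,0,0]}}

```text
time: 40.1
eef_pos: [0.6348, -0.1775, 0.0055]
orientation: [[-0.212, 0.001, -0.977], [0.977, -0.0, -0.212], [-0.0, -1.0, -0.001]]
force: [-4.7, 0.9, 12.3]
finger_gap: 0.0091
```

Call:
{"name": "apply_moves", "arguments": {"rows": [0,0,0,0,0,0,0,0,0,0,0,0,0,0,0,0,0,0,0,0,0,0,0,0], "claw": -0.4}}

```text
time: 40.6
eef_pos: [0.6359, -0.1787, 0.0049]
orientation: [[-0.212, 0.003, -0.977], [0.977, -0.002, -0.212], [-0.002, -1.0, -0.003]]
force: [-0.4, -0.9, 7.0]
finger_gap: 0.0253
```

Call:
{"name": "apply_moves", "arguments": {"rows": [0,-0.5,0,0,0,-2,0,0,0,-5,0,0,0,-8,0,0,0,-11,0,0,0,-14,0,0,0,-17,0,0,0,-20,0,0,0,-22,0,0,0,-24,0,0,0,-24,0,0]}}

```text
time: 41.52
eef_pos: [0.6369, -0.1779, 0.2491]
orientation: [[-0.213, 0.009, -0.977], [0.977, -0.002, -0.213], [-0.004, -1.0, -0.008]]
force: [0.3, -0.4, 0.5]
finger_gap: 0.0257
```

```bash
python3 mv.py 0.5 -0.4 0.25 102.3
```

```text
t 41.52 pos [ 0.6369 -0.1779  0.2491] yaw 102.28 gap 0.0257 F [ 0.3 -0.4  0.5] q [ 0.13  0.63  0.18  1.47 -0.12  1.04  2.12]
shift [-18.79  -0.17  18.09] turn -0.02
```

Moving clear so both cameras can see the tray.

Call:
{"name": "apply_moves", "arguments": {"rows": [-1,0,1,0,-3,0,3,0,-6,0,6,0,-9,0,9,0,-12,0,12,0,-15,0,15,0,-18,0,17.5,0,-19,0,18,0,-19,0,18,0,-19,0,18,0]}}

```text
time: 42.35
eef_pos: [0.4971, -0.4019, 0.2421]
orientation: [[-0.21, -0.002, -0.978], [0.978, 0.002, -0.21], [0.002, -1.0, 0.002]]
force: [-0.7, 1.4, -0.1]
finger_gap: 0.0256
```

```bash
python3 - <<'E'
from h import *
for n,b in(('scene',(200,310,270,420)),('top',(150,280,255,385))):
    im,d=snap(n,n+'F'); r0,r1,c0,c1=b
    c=im[r0:r1,c0:c1,::-1]; k=550/(r1-r0); cv2.imwrite(f'pics/{n}Fc.png',cv2.resize(c,None,fx=k,fy=k,interpolation=cv2.INTER_CUBIC))
E
```

```text
(no output)
```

View pics/sceneFc.png

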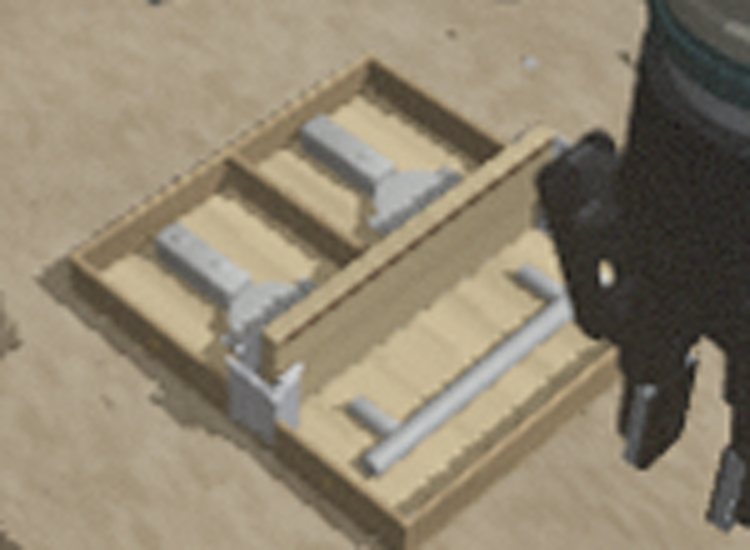

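View pics/topFc.png

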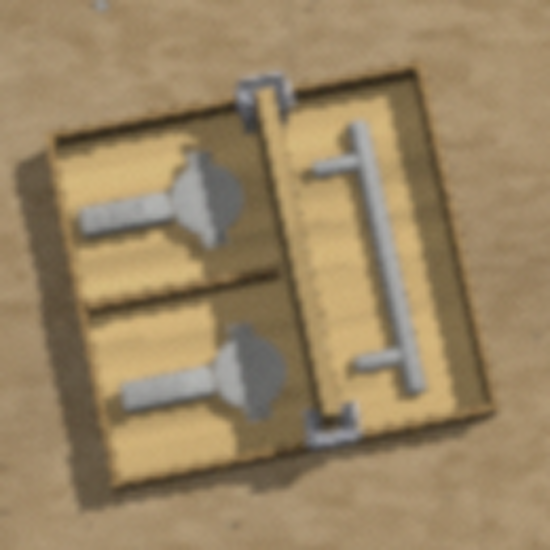

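```bash
python3 - <<'E'
from h import *
z=np.load('/tmp/topF.npz');P=cloud('top',z['d']);bay=np.array([.5970,-.1822])
k=550/130.
def Pt(u,v): return P[int(round(150+v/k))-1:int(round(150+v/k))+2,int(round(255+u/k))-1:int(round(255+u/k))+2].reshape(-1,3).mean(0)
for nm,u,v in(('h1 arm end',95,220),('h1 arm root',150,210),('h1 cup',205,200),('h2 arm end',135,396),('h2 arm root',190,385),('h2 cup',250,370),('pull +x',362,150),('pull mid',385,255),('pull -x',413,375),('floor b',330,260),('floor p',110,250),('div +x',270,120),('div mid',297,250),('div -x',328,390)):
    q=Pt(u,v);print(nm,q.round(4))
S=np.load('/tmp/sceneF.npz');P=cloud('scene',S['d']);k=5
for nm,u,v in(('h1 end',320,130),('h1 root',370,168),('h1 cup',410,190),('h2 end',175,240),('h2 root',225,285),('h2 cup',265,305),('pull -x',390,450),('pull mid',480,380),('pull +x',545,330),('div -x',285,325),('div mid',400,240),('div +x',530,145)):
    c=int(270+u/k);r=int(200+v/k); print(nm,np.median(P[r-1:r+2,c-1:c+2].reshape(-1,3),0).round(4))
s=manip.observe();print(s['time'],s['eef_pos'],s['force'])
E
```

```text
h1 arm end [ 0.6116 -0.0207  0.0212]
h1 arm root [ 0.6168 -0.0516  0.0221]
h1 cup [ 0.6261 -0.0825  0.0166]
h2 arm end [ 0.5105 -0.0468  0.0202]
h2 arm root [ 0.5182 -0.0774  0.0204]
h2 cup [ 0.5292 -0.1103  0.0157]
pull +x [ 0.658  -0.1737  0.0148]
pull mid [ 0.5959 -0.1859  0.0169]
pull -x [ 0.526  -0.203   0.0153]
floor b [ 0.5957 -0.1554  0.0043]
floor p [ 0.598  -0.03    0.0065]
div +x [ 0.6604 -0.1194  0.0648]
div mid [ 0.5867 -0.1342  0.0643]
div -x [ 0.5096 -0.1534  0.0649]
h1 end [ 0.6148 -0.0232  0.0235]
h1 root [ 0.6219 -0.0556  0.0236]
h1 cup [ 0.632  -0.0763  0.0193]
h2 end [ 0.5149 -0.0486  0.0238]
h2 root [ 0.5206 -0.0838  0.0226]
h2 cup [ 0.5314 -0.1046  0.0197]
pull -x [ 0.5344 -0.2016  0.0155]
pull mid [ 0.5917 -0.1903  0.0151]
pull +x [ 0.6366 -0.1801  0.0132]
div -x [ 0.5102 -0.153   0.0667]
div mid [ 0.5813 -0.1375  0.0666]
div +x [ 0.6676 -0.1181  0.0651]
42.45 [ 0.49924378 -0.39945771  0.24235645] [-0.64633441 -0.32603158  0.84375768]
```

Every height matches what it should be: hinge arms 22 mm, cups 17 mm, pull 17 mm and divider 65 mm. I'll hand the job in.

```bash
python3 -c "
from bench import manip; print(manip.close_job())"
```

```text
the job is handed in; nothing more can be done
None
```

The tray is packed and handed in at about 42.5 s of the 122 s allowed. The divider went down in its guides first. Then the two silver hinges went into the two square pockets and the bar pull into the long bay. I did not touch the pink look-alike or the spare parts at the right end.

**Last checks:** both cameras, with the arm clear of the tray, agree with each other to within about 4 mm.

| Part | Measured top height | Should be |
|---|---|---|
| Divider | 64–67 mm | 65 mm |
| Hinge arms | 20–24 mm | 22 mm |
| Hinge cups | 16–20 mm | 17 mm |
| Pull | 13–17 mm | 17 mm |

All parts lie flat and are released. The pull's middle is a few millimetres from the bay's centre, and the gripper was touching nothing.

**What did not go as expected:**
- **Fingertip position:** the tips showed about level with the reported TCP in the depth pictures, not 22 mm ahead of it as stated. The first grasp on a hinge therefore closed in the air above its arm, without moving the hinge. I repeated it lower and it held. For the same reason the divider was held only near its top edge, but it went home normally.
- **Pull grip:** joint 6 came close to its lower limit at the middle of the bar. I gripped about 36 mm off the middle instead, and the pull stayed level.
- **Camera offset:** the two cameras differ by about 3–4 mm in x and y. I worked from their average, and corrected the divider by 2 mm against its guides before lowering it.

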